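# Refit and reset the depth stop of the citrus press

## Task

The depth stop of the office citrus press has been washed and stands on the blue drying tray: put it back in the square pocket of the press base, fully home with its white flange flat on the base. There, loosen its orange jam nut (anticlockwise seen from above, about a sixth of a turn or a bit more), turn the black knob of the adjuster screw until the white line on it points at the green mark on the flange, then turn the nut clockwise until it is firmly tight again and let go. Keep the stop upright and leave the bottle, the mug and the tea box where they are.

Things in the scene. Friction and masses are not known exactly. Their poses are not given: they have to be found in the camera images.
- stop: depth stop, loose, upright, 0.35 kg, 92 mm tall. Origin: centre of the foot's underside, z up its axis. Above it: square grey foot 36 x 36 mm (sides along x, y) z 0-18 mm; white flange dia 84 mm z 18-24; neck dia 30 z 24-38; washer; orange nut z 41-57; shaft dia 12; black bar knob z 68-92. May be carried by nut or knob while the nut is tight. The foot fits the pocket any of four ways round
- seat (a point): centre of the underside of the flange, 18 mm above the underside of the foot, on the axis; it moves with the stop and meets the pocket point when the stop is home
- nut: orange hexagonal jam nut with nylon insert, 44 mm across flats, 51 over corners, 16 high. Origin: centre of its underside on the stop's axis; x axis to the middle of a flat, other flats every 60 degrees. Clockwise from above tightens. Starts tight; turning it drags with 0.3 N m, more when tightening; its height does not change. Fingers reach it past the knob, which leaves 6 mm on each side
- washer: steel spring washer, dia 38 mm, 2 mm thick, around the neck under the nut. From first touch the tightening torque rises by 1.5 N m per rad above the nut's drag. The angle of first touch shifts with the screw by up to 0.5 rad either way, so feel for it: turn until the fingers, at rest, still feel 0.25 to 0.5 N m of spring-back. Then the nut presses hard on the washer and stays so when let go
- knob (a point): centre of the black bar knob of the adjuster screw, on the axis, 80 mm above the foot's underside. Bar 32 mm long, 12 wide, 24 high; the point's x axis runs along the bar to the end with the white line. It turns either way with a drag of 0.15 N m when the nut is loose; its height does not change. 11 mm of free space lie between the bar's underside and the nut
- pointer (a point): imaginary point 40 mm from the axis in the direction of the white line of the knob, at the knob's mid height; it turns with the knob
- mark_line (a point): imaginary point 40 mm from the axis at the knob's mid height, above the direction of the green mark on the flange (a bar 16 mm long, 7 wide, at the rim). The mark does not move on the stop. At the start the white line is 1.4 to 3.1 rad away; either way round will do. Set when pointer and mark_line coincide
- press: citrus press, fixed: grey base plate 150 x 290 mm, 24 mm thick, its long side along its y axis. Origin: centre of the underside of the plate, z up. Pocket towards +y; steel bowl with white cone (92 mm high) 50 mm towards -y; aluminium column, 0.33 m tall, with the raised lever at x +35, y -120 mm
- pocket (a point): centre of the mouth of the square pocket, 85 mm from the plate's middle towards +y, at the top face of the base plate (24 mm above the table). The pocket is 39 x 39 mm, 20 mm deep, bevelled by 2 mm, sides along the press's x and y
- tray: blue drying tray, a fixed flat slab 150 x 170 x 8 mm, on which the stop stands. Origin: centre of its underside
- bottle: brown bottle, 52 mm in diameter, 130 mm tall, bystander. Origin: centre of its underside
- mug: white mug, 76 mm in diameter, 90 mm tall, bystander. Origin: centre of its underside
- tea: yellow tea box, 70 x 100 x 80 mm high, bystander. Origin: centre of its underside
There are look-alikes about, which are no part of the job. Leave any pink or purple look-alike of the stop alone.

How it is judged:
By the outcome, as a careful person would: the job done as asked, in the order asked, and still so for the second after the job is handed in, with the robot touching nothing.
It also fails if it takes over 72 s, if anything falls off the work surface, if the arm or the gripper's body presses on something with over 40 N, if the wrist force passes 120 N, or if a joint passes its speed limit or range.

## Robot

A 7-joint arm with a two-finger parallel gripper is mounted at the origin on the work surface. World frame = base frame: x ahead of the robot, y to its left, z up, the work surface at z = 0. Lengths are in m, angles in rad, forces in N, time in s.
With the tool pointing down it reaches from about 0.425 to 0.925 m from the base axis. Payload 6.8 kg.
Tool frame: the origin (TCP) lies on the centre line of the jaws, within the pads' length; the fingertips stand bot.tip_reach ahead of it and the grasp point (between the pads) lies 3 mm ahead of it (bot.tip_reach is the distance from the TCP to the fingertips, in m); z points along the fingers, y is the line along which they close (so a half turn about z gives the same grasp; the last joint's range is limited). The gripper opens to 85 mm and grips with 20 to 120 N. Pads are 22 mm wide; open, the fingers measure 114 mm over their backs; the gripper's body (76 mm by 85 mm) begins 54 mm behind the grasp point. The pads swing forward as they close: fully open they stand 13 mm farther back than shut.
Start: joints at [1.041, 0.477, 0.022, 1.555, -0.011, 1.109, -0.083], TCP at [0.276, -0.616, 0.224] pointing down, gripper open.
Joint ranges: [-2.96, 2.96], [-0.34, 2.1], [-1.41, 1.46], [0.24, 2.44], [-1.37, 4.51], [0.17, 1.92], [-2.96, 2.96]. Speed limits (rad/s): [2.39, 2.39, 3.14, 3.14, 3.14, 3.14, 3.14].

## Interface

Orientations are given as a unit quaternion [w, x, y, z].
In Python, from station import bot gives the robot as it stands.
- The arm moves only by the tool jog_arm, never from a script. Its argument "deltas" is a list of rows, each a list of 7 numbers: the shift along the world's x, y, z in m, then the turn, a rotation vector about the world's x, y, z in rad, then the opening, from 0 (shut) to 1 (fully open). In form: [[x, y, z, rx, ry, rz, grip], ...]. A call has 1 to 10 rows; each row shifts and turns the commanded pose from where the row before left it; what a row does not reach is not made up. A row lasts 1/10 s, in which the tool goes at most 50 mm and 8.59 degrees, less where a joint would pass 70% of its speed; a pose out of reach is approached as far as the arm can. A call with a gripper value outside its range is refused whole. The fingers move at their own pace and stop on an object; "newtons" is the grip in N (left out, the last holds). Time passes only in rows, so rows that do not move let the fingers close. It gives the time, the measured TCP pose, the force, the opening and the grip force at its end, in the units of the state.
- bot.get_obs(): the state, without advancing time (a new reading comes with each control period).
- bot.read_camera(name): name is "side" or "top" or "wrist"; returns a dict with "img" (400x640x3 uint8, red, green, blue), "K" (3x3 intrinsics, pixels), "dist_coeffs" ([k1, k2, p1, p2, k3] as OpenCV has them; the pictures are not rectified), "eye" and "attitude" of the camera in the world. Camera axes: x right, y down, z forward; pixel columns grow to the right and rows downward; lengths in m; the calibration is good to about 2 mm. A picture is of the moment at which its call begins. There is no depth.
- bot.hand_in(): hands the job in; it is judged then, once.
The state is a dict: "t": time; "q": joint angles; "joint_vel": joint speeds; "joint_torque": joint torques, N m; "eef_pos": TCP position; "tool_rot": TCP orientation; "contact_force": force on the tool from outside, world axes, zero at the start; "torque": the same for the moment, N m; "gripper_width": opening from 0.0 (shut) to 1.0 (fully open); "grasp_force": force on a finger pad.
Only numpy, scipy, OpenCV 4.12 (cv2) and the standard library are available. Lean on these libraries where they do the work, as an engineer would, in place of code of your own. Each camera call takes 0.05 s, during which the arm holds its last target. There are 200 camera calls.

## Working session

There is one attempt and no reset: what is moved stays moved. The work goes in short steps, Python scripts to look and compute and a tool call to move; the robot and the scene stay as the last step left them, time stands still between calls to the robot, and variables do not carry over. Pictures are saved under pics/ and viewed, at most 10 in all, crops included, and the job is handed in when it is done.

Besides the shell and the picture viewer there is one more tool, called after "Call:" by a JSON object that holds its "method" and its "body". jog_arm: Moves the arm, as the interface text tells. Its arguments: {"type":"object","properties":{"deltas":{"type":"array"},"newtons":{"type":"number"}},"required":["deltas"]}

```bash
mkdir -p pics; ls; cat > h.py <<'E'
import numpy as np, cv2
from scipy.spatial.transform import Rotation as R
from station import bot
def rot(a):
    a=np.array(a,float)
    return a if a.shape==(3,3) else R.from_quat(a,scalar_first=True).as_matrix()
def cam(n,save=None):
    c=bot.read_camera(n)
    if save: cv2.imwrite('pics/'+save,c['img'][:,:,::-1])
    return c
def ray(c,uv):
    u=cv2.undistortPoints(np.array(uv,float).reshape(-1,1,2),np.array(c['K']),np.array(c['dist_coeffs'])).reshape(-1,2)
    d=np.c_[u,np.ones(len(u))]@rot(c['attitude']).T
    return np.array(c['eye']),d
def plane(c,uv,z):
    e,d=ray(c,uv); return e+d*((z-e[2])/d[:,2])[:,None]
def proj(c,P):
    A=rot(c['attitude']); t=-A.T@np.array(c['eye'])
    return cv2.projectPoints(np.array(P,float).reshape(-1,3),cv2.Rodrigues(A.T)[0],t,np.array(c['K']),np.array(c['dist_coeffs']))[0].reshape(-1,2)
E
python3 - <<'E'
from h import *
print(bot.get_obs(), bot.tip_reach)
a=cam('top','top.png');b=cam('side','side.png')
for c in(a,b):print(c['eye'],c['attitude'],c['K'])
cv2.imwrite('pics/both.png',cv2.resize(np.vstack([a['img'],b['img']])[:,:,::-1],(480,600)))
E
```

```text
pics
{'t': 0.0, 'q': array([ 1.04091049,  0.47780291,  0.02233769,  1.556478  , -0.01150307,
        1.10927786, -0.08310354]), 'joint_vel': array([-0.000777  ,  0.00023149,  0.00196285, -0.00095859,  0.00046238,
       -0.00207155,  0.00110971]), 'joint_torque': array([ 9.62567938e-04, -5.96445358e+01,  1.60801359e+00, -2.81191564e+01,
        1.23517096e-02,  9.41959064e-03,  1.83351702e-06]), 'eef_pos': array([ 0.27607364, -0.61528801,  0.22261259]), 'tool_rot': array([-8.82304035e-04,  9.77842066e-01,  2.09341942e-01, -2.57080958e-04]), 'contact_force': array([ 0.59647901,  0.08561153, -0.26072213]), 'torque': array([ 0.02412295,  0.02710116, -0.05179863]), 'grasp_force': 0.0, 'gripper_width': 0.9980928222899228} 0.022
[0.33585313 0.054763   1.19922134] [-0.0630972   0.70689708 -0.70160038  0.06381353] [[447.96865384   0.         323.04423246]
 [  0.         447.96865384 205.36022485]
 [  0.           0.           1.        ]]
[ 0.32788759 -0.4972681   0.84475151] [-0.32150181  0.9275089  -0.18054378  0.06138212] [[407.9969066    0.         316.70347915]
 [  0.         407.9969066  197.49604163]
 [  0.           0.           1.        ]]
```

View pics/top.png

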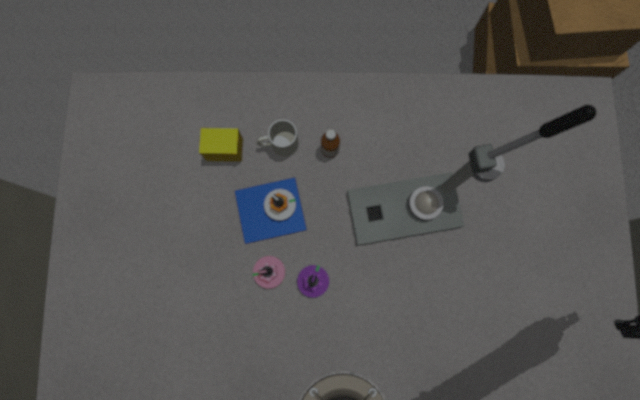

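View pics/side.png

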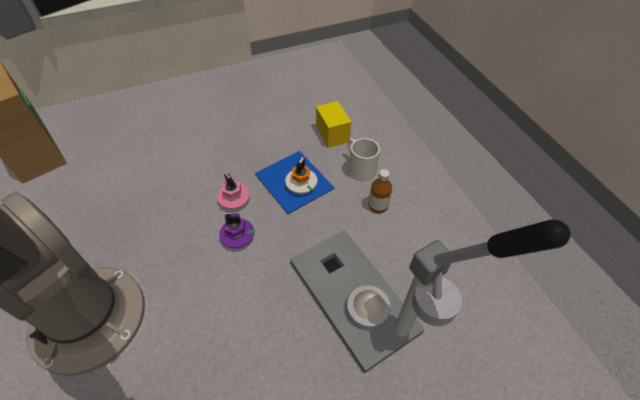

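The top view shows three candidates: white flange with an orange nut on the blue tray at (279,204), a pink one at (268,272) and a purple one at (313,281). The tray one fits (blue tray, white flange, orange nut). The pocket is at (375,213). I'll confirm with a crop and measure.

```bash
cat > m.py <<'E'
from h import *
a=cam('top');b=cam('side')
out=[]
def big(m):
    n,l,s,ce=cv2.connectedComponentsWithStats(m.astype(np.uint8)); k=1+np.argmax(s[1:,4]); return l==k,ce[k]
for n,c,r in(('top',a,(230,175,310,250)),('side',b,(250,145,340,215))):
    im=c['img'];hsv=cv2.cvtColor(im,cv2.COLOR_RGB2HSV);h,s,v=[hsv[...,i].astype(int) for i in range(3)]
    roi=np.zeros(h.shape,bool);roi[r[1]:r[3],r[0]:r[2]]=1
    blue=roi&(h>100)&(h<125)&(s>130)&(v>60)
    mb,_=big(blue); hull=cv2.convexHull(np.argwhere(mb)[:,::-1].astype(np.int32)); ins=np.zeros(h.shape,np.uint8);cv2.fillConvexPoly(ins,hull,1)
    fl,_=big((ins>0)&~mb&roi)
    cs=cv2.findContours(fl.astype(np.uint8),0,1)[0];e=cv2.fitEllipse(max(cs,key=len)[:,0])
    P=plane(c,[e[0]],.031)[0]
    print(n,'tray',plane(c,cv2.boxPoints(cv2.minAreaRect(hull)),.008).round(3).tolist(),'flange ell',e,P.round(4))
    for k,mm,z in(('green',roi&(h>45)&(h<95)&(s>90)&(v>50),.032),('orange',roi&(h<20)&(s>130)&(v>80),.065)):
        if mm.sum(): q=big(mm)[1];print(k,mm.sum(),q,plane(c,[q],z)[0].round(4))
    x,y=e[0];x=int(x);y=int(y);cr=im[y-32:y+32,x-32:x+32];out.append(cv2.resize(cr,(390,390),interpolation=2))
# press pocket & plate
im=a['img'];g=cv2.cvtColor(im,cv2.COLOR_RGB2GRAY)
roi=np.zeros(g.shape,bool);roi[195:230,358:395]=1
m,q=big(roi&(g<60));print('pocket',m.sum(),q,plane(a,[q],.024)[0], plane(a,cv2.boxPoints(cv2.minAreaRect(np.argwhere(m)[:,::-1].astype(np.float32))),.024).round(3).tolist())
print(im[230,400],im[260,400],im[213,340])
gb=b['img'];cr=im[165:255,335:475]
cv2.imwrite('pics/crop.png',np.hstack(out)[:,:,::-1]);
E
python3 m.py
```

```text
top tray [[0.59, 0.299, 0.008], [0.629, 0.134, 0.008], [0.486, 0.1, 0.008], [0.449, 0.262, 0.008]] flange ell ((279.3680114746094, 204.15817260742188), (32.23530197143555, 33.09141540527344), 66.29537963867188) [0.5505 0.1703 0.031 ]
green 5 [292.8 199.8] [0.5623 0.1348 0.032 ]
orange 110 [278.90909091 203.79090909] [0.5452 0.1681 0.065 ]
side tray [[0.448, 0.258, 0.008], [0.627, 0.31, 0.008], [0.626, 0.127, 0.008], [0.462, 0.089, 0.008]] flange ell ((301.2507629394531, 177.2169647216797), (30.289491653442383, 35.67852783203125), 16.49639129638672) [0.5537 0.176  0.031 ]
green 9 [309.66666667 188.        ] [0.5606 0.1325 0.032 ]
orange 161 [300.39130435 175.01242236] [0.5449 0.1557 0.065 ]
pocket 197 [374.2893401 212.7715736] [ 0.53037423 -0.0821465   0.024     ] [[0.545, -0.06, 0.024], [0.553, -0.097, 0.024], [0.516, -0.104, 0.024], [0.508, -0.067, 0.024]]
[84 90 88] [100  99  98] [98 97 97]
```

View pics/crop.png

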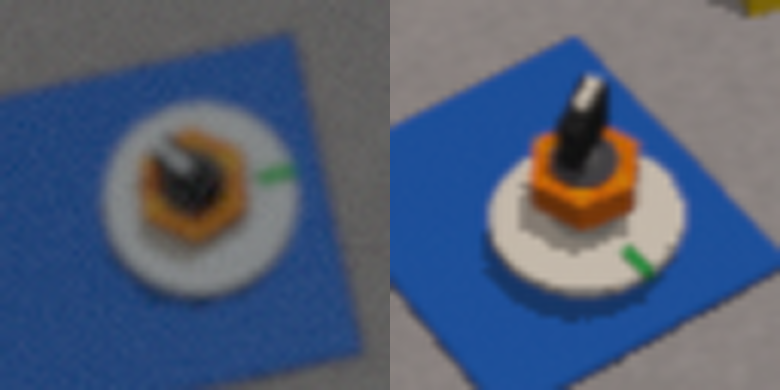

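The crop confirms it: white flange, orange nut, black knob. The white line points up-left and the green mark right. The nut's corners point image up/down. I'll swing in on the robot side of the press, clear of its column.

Call:
{"method": "jog_arm", "body": {"deltas": [[-0.015, 0.039, 0.01, 0, 0, -0.02, 1], [-0.015, 0.039, 0.01, 0, 0, -0.02, 1], [-0.015, 0.039, 0.01, 0, 0, -0.02, 1], [-0.015, 0.039, 0, 0, 0, -0.02, 1], [-0.015, 0.039, 0, 0, 0, -0.02, 1], [0.0275, 0.0275, 0, 0, 0, -0.02, 1], [0.0275, 0.0275, 0, 0, 0, -0.02, 1], [0.0275, 0.0275, 0, 0, 0, -0.02, 1], [0.0275, 0.0275, 0, 0, 0, -0.02, 1], [0.0275, 0.0275, 0, 0, 0, -0.02, 1]]}}

```text
t: 1.2
eef_pos: [0.3396, -0.2821, 0.2538]
tool_rot: [0.0, 0.994, 0.11, 0.0]
contact_force: [0.9, 0.3, -0.3]
gripper_width: 0.995
grasp_force: 0.0
```

Call:
{"method": "jog_arm", "body": {"deltas": [[0.0275, 0.0275, 0, 0, 0, -0.03, 1], [0.0275, 0.0275, 0, 0, 0, -0.03, 1], [0.0275, 0.0275, 0, 0, 0, -0.03, 1], [0.008, 0.04, 0, 0, 0, -0.03, 1], [0.008, 0.04, 0, 0, 0, -0.03, 1], [0.008, 0.04, 0, 0, 0, -0.03, 1], [0.008, 0.04, 0, 0, 0, -0.03, 1], [0.008, 0.04, 0, 0, 0, 0, 1], [0.01, 0.04, 0, 0, 0, 0, 1], [0.01, 0.04, 0, 0, 0, 0, 1]]}}

```text
t: 2.2
eef_pos: [0.4814, 0.0806, 0.2537]
tool_rot: [0.0, 1.0, 0.006, 0.0]
contact_force: [0.6, 0.2, 0.2]
gripper_width: 0.999
grasp_force: 0.0
```

```bash
python3 - <<'E'
from h import *
c=cam('wrist','w1.png');o=bot.get_obs()
print(o['t'],o['q'].round(2),o['eef_pos'],rot(o['tool_rot']).round(3).tolist(),c['eye'],rot(c['attitude']).round(3).tolist(),c['K'][0])
print('stop px',proj(c,[[.552,.172,.031],[.552,.172,.09]]),'pocket px',proj(c,[[.53,-.082,.024]]))
E
```

```text
2.25 [ 0.17  0.18 -0.54  1.92  0.1   1.06 -1.96] [0.48244906 0.08857757 0.25431134] [[1.0, 0.019, 0.002], [0.019, -1.0, 0.005], [0.003, -0.005, -1.0]] [0.55585041 0.08116755 0.40410239] [[0.012, -0.958, -0.287], [-1.0, -0.012, -0.003], [-0.001, 0.287, -0.958]] [351.86434082   0.         314.69761346]
stop px [[226.35759838  96.08553532]
 [209.8908511   96.74110006]] pocket px [[467.21989157 120.84547301]]
```

View pics/w1.png

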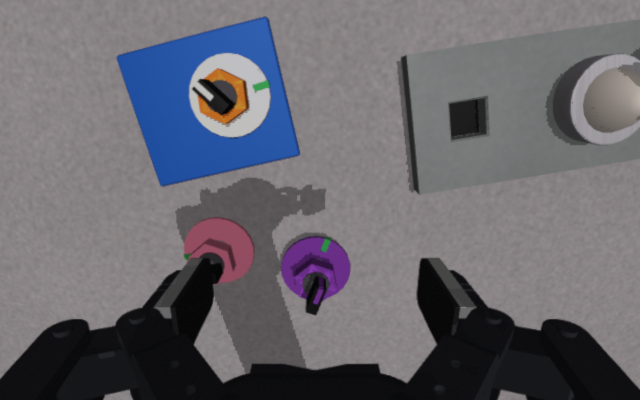

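The wrist view shows the stop at (230,95): mark at (261,87), white line at (203,91), nut around (223,95). The pocket is at (468,118). I'll measure from this picture.

```bash
cat > n.py <<'E'
from h import *
c=cam('wrist','w2.png')
im=c['img'];hsv=cv2.cvtColor(im,cv2.COLOR_RGB2HSV);h,s,v=[hsv[...,i].astype(int) for i in range(3)]
def roi(x0,y0,x1,y1):
    r=np.zeros(h.shape,bool);r[y0:y1,x0:x1]=1;return r
def cont(m):
    return max(cv2.findContours(m.astype(np.uint8),0,1)[0],key=cv2.contourArea)[:,0]
R1=roi(180,40,280,145)
inn=R1&~((h>100)&(h<125)&(s>130))
# keep big component
k=cont(cv2.morphologyEx(inn.astype(np.uint8),cv2.MORPH_OPEN,np.ones((3,3)))>0)
W=plane(c,k,.030)
(xy,r)=cv2.minEnclosingCircle((W[:,:2]*1000).astype(np.float32));print('flange',np.array(xy)/1000,'r mm',r)
A=np.c_[2*W[:,:2],np.ones(len(W))];p=np.linalg.lstsq(A,(W[:,:2]**2).sum(1),rcond=None)[0];C=p[:2];print('fit',C,np.sqrt(p[2]+C@C))
g=R1&(h>45)&(h<95)&(s>90)&(v>50);G=plane(c,[np.argwhere(g)[:,::-1].mean(0)],.032)[0];d=G[:2]-C;print('mark ang',np.degrees(np.arctan2(d[1],d[0])),'r',np.hypot(*d))
o=R1&(h<22)&(s>130)&(v>60)
k=cv2.convexHull(cont(o));N=plane(c,k.reshape(-1,2),.065)[:,:2]
rr=np.hypot(*(N-N.mean(0)).T);print('nut c',N.mean(0));
ap=cv2.approxPolyDP(k,3,True).reshape(-1,2);Q=plane(c,ap,.065)[:,:2]
for a,b in zip(Q,np.roll(Q,-1,0)):
    e=b-a;print('edge len',np.hypot(*e).round(4),'normal',(np.degrees(np.arctan2(e[1],e[0]))-90)%60)
# knob line: white pixels on knob
w=roi(190,75,245,118)&(s<60)&(v>150)
# restrict to inside nut hull neighbourhood
msk=np.zeros(h.shape,np.uint8);cv2.fillConvexPoly(msk,k.reshape(-1,2),1);b=(v<60)&R1
cc=cont(b|((w)&(cv2.dilate(b.astype(np.uint8),np.ones((5,5)))>0)&(cv2.dilate(msk,np.ones((9,9)))>0)))
bx=cv2.minAreaRect(cc);B=plane(c,cv2.boxPoints(bx),.1);print('knob box',B.round(4).tolist())
P=roi(435,85,500,150)&(v<75);k=cont(P);bx=cv2.boxPoints(cv2.minAreaRect(k));Bp=plane(c,bx,.024)[:,:2]
print('pocket',Bp.mean(0),Bp.round(4).tolist(),[np.hypot(*(Bp[i]-Bp[i-1])) for i in range(4)])
for i in range(4):
    e=Bp[i]-Bp[i-1];print('pk ang',np.degrees(np.arctan2(e[1],e[0]))%90)
t=roi(110,10,305,190)&(h>100)&(h<125)&(s>130)&(v>60)
l=cv2.Canny(im,60,150)
e=(cv2.cvtColor(im,cv2.COLOR_RGB2GRAY))
for seg in cv2.HoughLinesP(l[:200],1,np.pi/360,50,minLineLength=80,maxLineGap=5)[:,0]:
    z=.008 if seg[0]<310 else .024
    S=plane(c,seg.reshape(2,2),z)[:,:2];q=S[1]-S[0];print(seg,S.round(3).tolist(),(np.degrees(np.arctan2(q[1],q[0]))%90).round(1))
cv2.imwrite('pics/z.png',cv2.resize(im[45:145,180:280],(500,500),interpolation=2)[:,:,::-1])
E
python3 n.py
```

```text
flange [0.55230542 0.16903479] r mm 42.80475997924805
fit [0.55218674 0.16923486] 0.042031042768842675
mark ang -72.72201495508932 r 0.03528059933440214
nut c [0.55030079 0.16861343]
edge len 0.029 normal 31.54824390867782
edge len 0.0199 normal 34.06228206463112
edge len 0.0263 normal 35.38529031054752
edge len 0.0262 normal 33.18956639733438
edge len 0.0147 normal 30.398822757522083
edge len 0.0158 normal 5.987230605263051
edge len 0.0141 normal 34.95043897955759
knob box [[0.5584, 0.187, 0.1], [0.5707, 0.1752, 0.1], [0.5478, 0.1482, 0.1], [0.535, 0.1599, 0.1]]
pocket [ 0.53259176 -0.08224636] [[0.5511, -0.059], [0.5545, -0.0973], [0.5141, -0.1061], [0.5107, -0.0666]] [np.float64(0.041162981942953425), np.float64(0.03848301724822256), np.float64(0.04139140385212869), np.float64(0.03961377248304257)]
pk ang 10.714767489375804
pk ang 5.081653267520494
pk ang 12.258467980929225
pk ang 4.932798008073519
[172 185 307 156] [[0.451, 0.257], [0.488, 0.099]] 13.2
[127  55 273  18] [[0.594, 0.294], [0.632, 0.136]] 13.3
[126  58 168 185] [[0.591, 0.295], [0.451, 0.262]] 13.3
[410  61 421 192] [[0.591, -0.005], [0.453, -0.031]] 10.3
[416  60 426 193] [[0.592, -0.012], [0.452, -0.036]] 10.1
[278  19 307 151] [[0.631, 0.131], [0.494, 0.099]] 13.1
```

View pics/z.png

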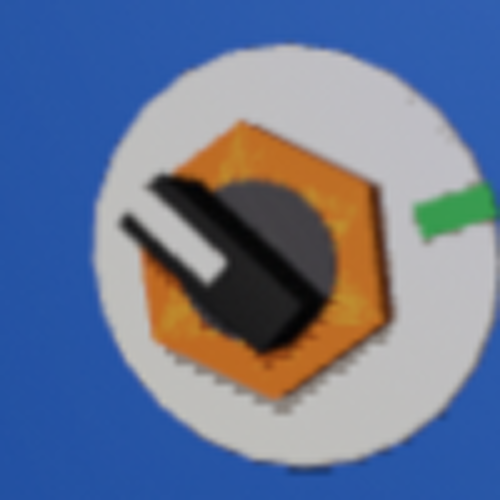

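The stop is at about (0.551, 0.169), with nut flats at -26.5° plus multiples of 60°. The press is turned about 10°, with the pocket at (0.532, -0.082). I'll grip the nut at -26.5°, since that leaves joint 7 near mid range.

Call:
{"method": "jog_arm", "body": {"deltas": [[0.0069, 0.008, -0.01, 0, 0, 0.109, 1], [0.0069, 0.008, -0.01, 0, 0, 0.109, 1], [0.0069, 0.008, -0.01, 0, 0, 0.109, 1], [0.0069, 0.008, -0.01, 0, 0, 0.109, 1], [0.0069, 0.008, -0.01, 0, 0, 0.109, 1], [0.0069, 0.008, -0.01, 0, 0, 0.109, 1], [0.0069, 0.008, -0.01, 0, 0, 0.109, 1], [0.0069, 0.008, -0.01, 0, 0, 0.109, 1], [0.0069, 0.008, -0.01, 0, 0, 0.109, 1], [0.0069, 0.008, -0.01, 0, 0, 0.109, 1]]}}

```text
t: 3.3
eef_pos: [0.5506, 0.1585, 0.153]
tool_rot: [0.0, 0.851, 0.525, -0.0]
contact_force: [-0.0, -0.1, -0.0]
gripper_width: 0.996
grasp_force: 0.0
```

Call:
{"method": "jog_arm", "body": {"deltas": [[0, 0, -0.01, 0, 0, 0, 1], [0, 0, 0, 0, 0, 0, 1]]}}

```text
t: 3.5
eef_pos: [0.5492, 0.1579, 0.1419]
tool_rot: [-0.0, 0.853, 0.522, -0.002]
contact_force: [-0.4, -0.3, -0.9]
gripper_width: 1.004
grasp_force: 0.0
```

```bash
python3 - <<'E'
from h import *
c=cam('wrist','w3.png');o=bot.get_obs()
T=rot(o['tool_rot']);print(o['t'],o['q'].round(2),o['eef_pos'],'close ang',np.degrees(np.arctan2(T[1,1],T[0,1])))
print('stop px',proj(c,[[.551,.169,.032],[.551,.169,.065],[.551,.169,.1]]))
E
```

```text
3.55 [ 0.13  0.49 -0.67  1.85  0.37  0.94 -1.18] [0.5495326  0.15799887 0.14276287] close ang -27.048940893282005
stop px [[308.9955018  178.66178842]
 [308.08392679 190.30405615]
 [306.80681184 206.63147051]]
```

View pics/w3.png

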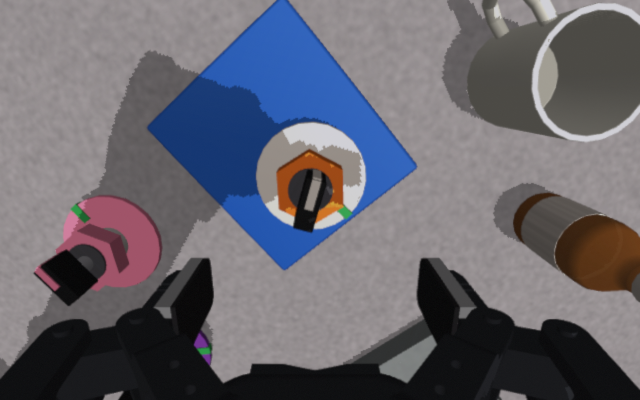

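The nut's flats stand parallel to the fingers (x=278 and 343), with the centre at (310,188), about a centimetre ahead. I'll correct, go down and grip.

Call:
{"method": "jog_arm", "body": {"deltas": [[0.0015, 0.006, -0.009, 0, 0, 0.004, 1], [0.0015, 0.0055, -0.009, 0, 0, 0.004, 1], [0, 0, -0.009, 0, 0, 0, 1], [0, 0, -0.009, 0, 0, 0, 1], [0, 0, -0.009, 0, 0, 0, 1], [0, 0, -0.009, 0, 0, 0, 1], [0, 0, -0.009, 0, 0, 0, 1], [0, 0, -0.009, 0, 0, 0, 1], [0, 0, -0.008, 0, 0, 0, 1], [0, 0, -0.004, 0, 0, 0, 1]]}}

```text
t: 4.55
eef_pos: [0.553, 0.1705, 0.0586]
tool_rot: [-0.0, 0.85, 0.527, -0.0]
contact_force: [0.4, -0.6, -0.3]
gripper_width: 1.004
grasp_force: 0.0
```

Call:
{"method": "jog_arm", "body": {"deltas": [[0, 0, 0, 0, 0, 0, 0.6], [0, 0, 0, 0, 0, 0, 0.4], [0, 0, 0, 0, 0, 0, 0.3], [0, 0, 0, 0, 0, 0, 0.3], [0, 0, 0, 0, 0, 0, 0.3], [0, 0, 0, 0, 0, 0, 0.3]], "newtons": 60}}

```text
t: 5.15
eef_pos: [0.5535, 0.1707, 0.0598]
tool_rot: [0.0, 0.85, 0.527, 0.0]
contact_force: [-0.5, -0.6, -0.1]
gripper_width: 0.297
grasp_force: 0.0
```

```bash
python3 - <<'E'
from h import *
o=bot.get_obs();T=rot(o['tool_rot']);print(o['t'],o['q'].round(2),o['eef_pos'],'close ang',np.degrees(np.arctan2(T[1,1],T[0,1])),T[:,2],o['contact_force'],o['torque'],o['gripper_width'])
E
```

```text
5.15 [ 0.06  0.6  -0.61  1.88  0.47  0.8  -1.27] [0.5534541  0.1706743  0.05978521] close ang -26.417420473914394 [ 3.32533962e-04  6.09350546e-05 -9.99999943e-01] [-0.46891425 -0.62951386 -0.12405038] [ 0.03676253  0.0513564  -0.05632766] 0.2973942939094485
```

The fingers closed to 0.30 without touching the nut, so I'll look before doing anything else.

```bash
python3 - <<'E'
from h import *
a=cam('wrist');b=cam('side')
i=np.vstack([cv2.resize(a['img'],(480,300)),cv2.resize(b['img'][130:230,220:380],(480,300),interpolation=2)])
cv2.imwrite('pics/c4.png',i[:,:,::-1])
print(proj(a,[[.552,.169,.032],[.552,.169,.065]])*.75, proj(b,[[.552,.169,.032],[.5535,.1707,.0378]]))
E
```

```text
[[233.57057309 177.85645589]
 [233.0677436  199.07858941]] [[301.56040736 179.02083146]
 [301.79751282 176.95516763]]
```

View pics/c4.png

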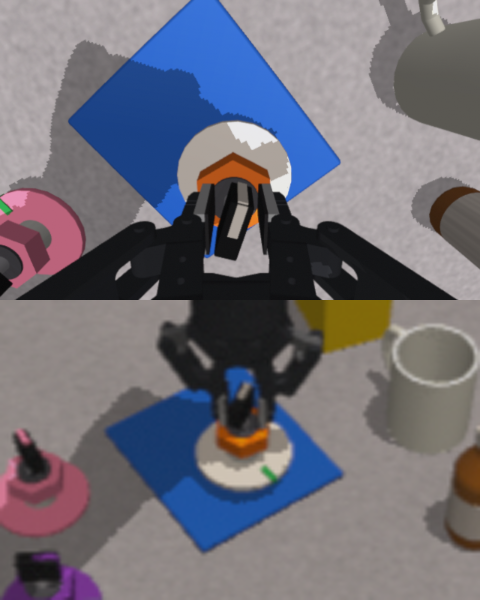

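The fingers appear to stand around the knob, above the nut; the nut's orange top is still visible at (235,185). I need a zoom to see where the tips really are.

```bash
python3 - <<'E'
from h import *
a=cam('wrist');b=cam('side');t=cam('top')
i=np.hstack([cv2.resize(a['img'][190:390,220:410],(475,500),interpolation=2),cv2.resize(b['img'][150:200,275:330],(320,291),interpolation=2) if 0 else np.vstack([cv2.resize(b['img'][140:195,275:330],(300,250),interpolation=2),cv2.resize(t['img'][175:230,250:305],(300,250),interpolation=2)])])
cv2.imwrite('pics/c5.png',i[:,:,::-1])
o=bot.get_obs();T=rot(o['tool_rot']);p=o['eef_pos'];print(p,o['gripper_width'])
for w in(.0127,.022):
  for z in (0,.022):
    q=[p+T@[0,s*w,z] for s in(-1,1)];print(w,z,((proj(a,q)-[220,190])*2.5).round(),((proj(b,q)-[275,140])*300/55).round())
E
```

```text
[0.55336041 0.17065215 0.0596338 ] 0.29788545671500954
0.0127 0 [[162. 165.]
 [298. 165.]] [[118. 170.]
 [171. 173.]]
0.0127 0.022 [[171. 119.]
 [291. 119.]] [[120. 200.]
 [172. 203.]]
0.022 0 [[113. 165.]
 [347. 165.]] [[ 98. 169.]
 [191. 174.]]
0.022 0.022 [[127. 119.]
 [335. 119.]] [[100. 199.]
 [192. 205.]]
```

View pics/c5.png

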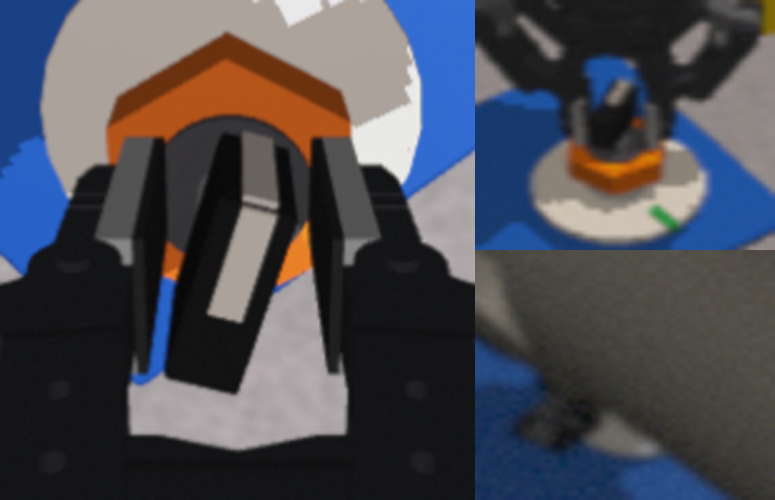

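```bash
python3 - <<'E'
from h import *
a=cam('wrist');b=cam('side')
o=bot.get_obs();T=rot(o['tool_rot']);p=o['eef_pos'];print(o['t'],p,a['eye'],T.T@(np.array(a['eye'])-p))
for z in (-.04,-.02,-.01,0,.01,.022):
    q=[p+T@[x,s*.0127,z] for x in(-.011,.011) for s in(-1,1)];print(z,((proj(a,q)-[220,190])*2.5).round().tolist(),((proj(b,q)-[275,140])*300/55).round().tolist())
S=[.552,.169,0]
print('nut corners',[((proj(a,[S+np.array([.0254*np.cos(t),.0254*np.sin(t),z]) for t in np.radians(np.arange(0,360,60)+3.5)])-[220,190])*2.5).round().tolist() for z in(.065,.049)])
E
```

```text
5.5 [0.55336692 0.17064384 0.05962338] [0.58721845 0.23587576 0.20996881] [ 0.07348478  0.00130009 -0.15034353]
-0.04 [[143.0, 351.0], [314.0, 352.0], [138.0, 220.0], [318.0, 220.0]] [[112.0, 129.0], [167.0, 132.0], [117.0, 94.0], [172.0, 97.0]]
-0.02 [[155.0, 276.0], [304.0, 276.0], [151.0, 158.0], [307.0, 159.0]] [[113.0, 159.0], [168.0, 162.0], [119.0, 124.0], [173.0, 127.0]]
-0.01 [[160.0, 245.0], [300.0, 245.0], [156.0, 133.0], [303.0, 133.0]] [[114.0, 173.0], [169.0, 176.0], [119.0, 138.0], [173.0, 141.0]]
0 [[164.0, 217.0], [297.0, 217.0], [161.0, 111.0], [299.0, 111.0]] [[115.0, 187.0], [169.0, 190.0], [120.0, 153.0], [173.0, 156.0]]
0.01 [[168.0, 193.0], [293.0, 193.0], [165.0, 91.0], [296.0, 91.0]] [[116.0, 201.0], [170.0, 204.0], [121.0, 167.0], [174.0, 170.0]]
0.022 [[172.0, 166.0], [290.0, 166.0], [170.0, 70.0], [292.0, 70.0]] [[117.0, 218.0], [170.0, 221.0], [122.0, 183.0], [174.0, 186.0]]
nut corners [[[350.0, 125.0], [227.0, 57.0], [104.0, 124.0], [110.0, 249.0], [228.0, 308.0], [345.0, 250.0]], [[340.0, 92.0], [228.0, 30.0], [116.0, 92.0], [121.0, 208.0], [228.0, 262.0], [336.0, 208.0]]]
```

The nut corners project exactly where they appear, so the stop estimate is good. The tips, though, sit about 12 mm behind the TCP at this opening (tip z ≈ 0.072), so they closed above the nut. I'll open, go 26 mm lower and regrip, watching the force.

Call:
{"method": "jog_arm", "body": {"deltas": [[0, 0, 0, 0, 0, 0, 0.85], [0, 0, 0, 0, 0, 0, 0.85], [-0.001, -0.0015, 0, 0, 0, 0, 0.85], [0, 0, -0.004, 0, 0, 0, 0.85], [0, 0, -0.004, 0, 0, 0, 0.85], [0, 0, -0.004, 0, 0, 0, 0.85], [0, 0, -0.004, 0, 0, 0, 0.85], [0, 0, -0.004, 0, 0, 0, 0.85]]}}

```text
t: 6.3
eef_pos: [0.5523, 0.1692, 0.0391]
tool_rot: [-0.0, 0.85, 0.527, -0.0]
contact_force: [-0.6, 0.5, 0.1]
gripper_width: 0.85
grasp_force: 0.0
```

Call:
{"method": "jog_arm", "body": {"deltas": [[0, 0, -0.003, 0, 0, 0, 0.8], [0, 0, -0.003, 0, 0, 0, 0.75], [0, 0, 0, 0, 0, 0, 0.6], [0, 0, 0, 0, 0, 0, 0.4], [0, 0, 0, 0, 0, 0, 0.4], [0, 0, 0, 0, 0, 0, 0.4]], "newtons": 60}}

```text
t: 6.9
eef_pos: [0.5521, 0.1693, 0.0338]
tool_rot: [-0.0, 0.85, 0.527, -0.0]
contact_force: [-1.3, 0.3, 1.9]
gripper_width: 0.5
grasp_force: 60.9
```

Gripped at 0.50 with 61 N. The flange hides the foot's yaw, so I'll lift high enough for the side camera to look under it.

Call:
{"method": "jog_arm", "body": {"deltas": [[0, 0, 0.02, 0, 0, 0, 0.4], [0, 0, 0.045, 0, 0, 0, 0.4], [0, 0, 0.045, 0, 0, 0, 0.4], [0, 0, 0.045, 0, 0, 0, 0.4], [0, 0, 0.045, 0, 0, 0, 0.4], [0, 0, 0.045, 0, 0, 0, 0.4], [0, 0, 0.045, 0, 0, 0, 0.4], [0, 0, 0.045, 0, 0, 0, 0.4], [0, 0, 0.04, 0, 0, 0, 0.4], [0, 0, 0.02, 0, 0, 0, 0.4]]}}

```text
t: 7.9
eef_pos: [0.5529, 0.1696, 0.4323]
tool_rot: [0.001, 0.85, 0.527, 0.002]
contact_force: [0.2, -0.0, -3.2]
gripper_width: 0.506
grasp_force: 62.7
```

```bash
python3 - <<'E'
from h import *
b=cam('side');b=cam('side','s2.png');a=cam('wrist','w6.png')
o=bot.get_obs();T=rot(o['tool_rot']);p=o['eef_pos'];print(o['t'],p,o['q'].round(2),np.degrees(np.arctan2(T[1,1],T[0,1])),T[:,2])
z0=p[2]-.0258
q=proj(b,[[p[0],p[1],z0+.009]])[0];print(q)
x,y=q.astype(int);cr=b['img'][y-45:y+25,x-40:x+40]
cv2.imwrite('pics/c6.png',cv2.resize(cr,(686,600),interpolation=2)[:,:,::-1])
for yaw in(-30,0,15,30,45):
  P=[[p[0]+.018*np.cos(t)*2**.5,p[1]+.018*np.sin(t)*2**.5,z0+z] for z in(0,.018) for t in np.radians(yaw+45+90*np.arange(4))]
  print(yaw,((proj(b,P)-[x-40,y-45])*8.571).round().tolist())
E
```

```text
8.05 [0.5525702  0.1692231  0.42880688] [ 0.18  0.27 -0.75  1.45  0.19  1.49 -1.03] -26.423862566280185 [ 1.54914926e-03  1.60718317e-04 -9.99998787e-01]
[295.53361121  48.01840507]
-30 [[441.0, 384.0], [285.0, 372.0], [255.0, 462.0], [416.0, 474.0], [439.0, 311.0], [280.0, 299.0], [250.0, 388.0], [413.0, 401.0]]
0 [[396.0, 364.0], [247.0, 398.0], [300.0, 483.0], [453.0, 447.0], [394.0, 291.0], [241.0, 324.0], [296.0, 409.0], [452.0, 374.0]]
15 [[368.0, 360.0], [237.0, 414.0], [329.0, 487.0], [462.0, 431.0], [365.0, 287.0], [232.0, 340.0], [325.0, 413.0], [460.0, 357.0]]
30 [[339.0, 360.0], [235.0, 430.0], [360.0, 487.0], [462.0, 414.0], [336.0, 287.0], [230.0, 357.0], [356.0, 413.0], [461.0, 341.0]]
45 [[311.0, 364.0], [241.0, 447.0], [389.0, 483.0], [455.0, 398.0], [307.0, 291.0], [236.0, 373.0], [386.0, 409.0], [454.0, 325.0]]
```

View pics/c6.png

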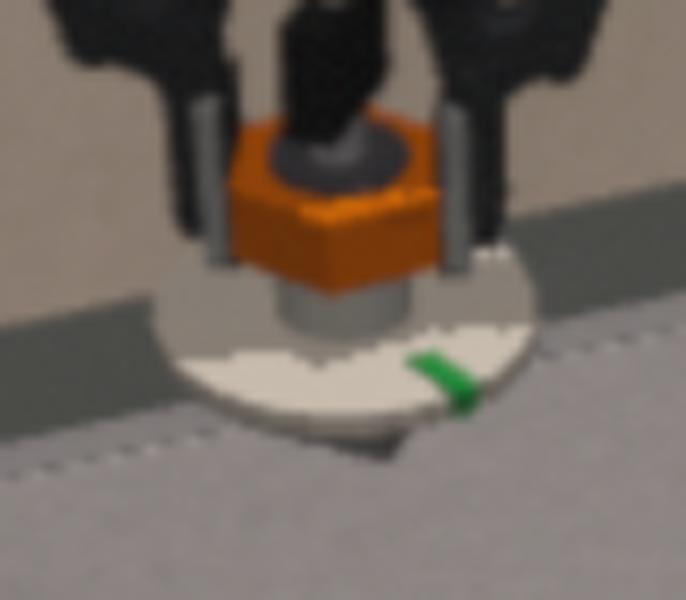

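The foot corner shows at (388,460), with an edge running up to the left at slope 0.25, so the foot's yaw is about 44°. It needs -34° to match the press at 10°. I'll turn it on the way to above the pocket and remeasure the foot there, closer to the side camera.

Call:
{"method": "jog_arm", "body": {"deltas": [[-0.003, -0.0359, 0.0214, 0, 0, -0.0847, 0.4], [-0.003, -0.0359, 0.0214, 0, 0, -0.0847, 0.4], [-0.003, -0.0359, 0.0214, 0, 0, -0.0847, 0.4], [-0.003, -0.0359, 0.0214, 0, 0, -0.0847, 0.4], [-0.003, -0.0359, 0.0214, 0, 0, -0.0847, 0.4], [-0.003, -0.0359, 0.0214, 0, 0, -0.0847, 0.4], [-0.003, -0.0359, 0.0214, 0, 0, -0.0847, 0.4], [0, 0, 0, 0, 0, 0, 0.4], [0, 0, 0, 0, 0, 0, 0.4]]}}

```text
t: 8.95
eef_pos: [0.5314, -0.0833, 0.5761]
tool_rot: [-0.001, 0.967, 0.255, -0.001]
contact_force: [-0.3, 0.8, -3.8]
gripper_width: 0.503
grasp_force: 62.6
```

```bash
python3 - <<'E'
from h import *
b=cam('side');b=cam('side','s3.png');w=cam('wrist','w7.png');t=cam('top','t3.png')
o=bot.get_obs();T=rot(o['tool_rot']);p=o['eef_pos'];print(o['t'],p,o['q'].round(2),np.degrees(np.arctan2(T[1,1],T[0,1])),T[:,2])
z0=p[2]-.0258;Z=np.array([p[0],p[1],z0])
def cyl(r,z): return [Z+[r*np.cos(t),r*np.sin(t),z] for t in np.radians(np.arange(0,360,5))]
F=proj(b,cyl(.042,.018));print('flange bottom ellipse x',F.min(0),F.max(0))
for yaw in(0,5,10,15,20):
  P=[Z+[.018*np.cos(t)*2**.5,.018*np.sin(t)*2**.5,0] for t in np.radians(yaw+45+90*np.arange(4))]
  print(yaw,proj(b,P).round(1).tolist())
x,y=proj(b,[Z])[0].astype(int);g=cv2.cvtColor(b['img'],cv2.COLOR_RGB2GRAY)
np.set_printoptions(linewidth=300)
print(x-36,y-6);print(g[y-6:y+24,x-36:x+36:2])
E
```

```text
9.15 [ 0.5312302  -0.08089816  0.57694762] [ 0.48  0.17 -0.54  1.23  0.09  1.77 -1.09] -60.232988780704794 [-2.39030736e-03  4.87745912e-04 -9.99997024e-01]
flange bottom ellipse x [309.64263566  23.39502085] [377.90654975  60.7765892 ]
0 [[349.9, 43.9], [324.4, 49.8], [335.7, 65.0], [362.0, 58.6]]
5 [[348.3, 43.6], [323.8, 50.7], [337.4, 65.3], [362.5, 57.7]]
10 [[346.6, 43.4], [323.4, 51.6], [339.2, 65.6], [362.9, 56.7]]
15 [[345.0, 43.2], [323.1, 52.6], [340.9, 65.8], [363.1, 55.7]]
20 [[343.3, 43.1], [322.9, 53.6], [342.7, 65.9], [363.1, 54.7]]
307 48
[[136 135 104 ... 126 100 119]
 [137 136 117 ... 125 100 121]
 [136 134 129 ... 105 109 121]
 ...
 [135 135 134 ... 125 124 121]
 [135 135 134 ... 125 123 121]
 [135 135 136 ... 125 122 123]]
```

```bash
python3 - <<'E'
from h import *
np.set_printoptions(linewidth=300,threshold=10**6)
g=cv2.cvtColor(cv2.imread('pics/s3.png'),cv2.COLOR_BGR2GRAY).astype(int)
print(list(range(318,370,2)))
for y in range(50,72):print(y,g[y,318:370:2])
E
```

```text
[318, 320, 322, 324, 326, 328, 330, 332, 334, 336, 338, 340, 342, 344, 346, 348, 350, 352, 354, 356, 358, 360, 362, 364, 366, 368]
50 [177 189 190 190 190 190 190 190 190 190 190 190 185 125 124 123 180 183 135 128 127 128 127 128 128 128]
51 [135 183 190 190 190 190 189 190 190 190 190 190 186 115 102 109 180 190 176 130 127 127 127 128 128 126]
52 [ 99 152 185 190 190 190 190 190 190 190 190 190 187 122 100 102 175 190 189 147 129 128 128 128 127 121]
53 [ 89 106 143 182 190 190 190 190 190 190 190 190 189 128  99 100 162 190 190 182 147 128 127 128 121 104]
54 [ 93  91 102 139 180 188 190 190 190 191 190 190 190 132 100 100 145 189 190 190 179 130 126 123 104  94]
55 [113  92  93 103 123 168 185 188 190 190 190 190 190 150 101 100 128 188 190 190 187 140 119 104  95  94]
56 [130 106  93  93  97 117 142 169 182 187 189 189 190 140  99  99 118 187 188 184 169 119 101  93  93 104]
57 [134 129 106  94  95  99 107 118 130 160 175 176 182 151  92  82 100 169 165 135 120 100  95  94 104 116]
58 [135 135 131 113  99  96  97 101 105 116 121 125 130 122  75  62  72 118 117 112 107 102 100 1
[... 728 characters left out ...]
0 133 132 134 132 131 132 131 125 125 123 122]
66 [135 135 136 135 135 135 135 135 134 134 105 118 128 131 132 134 133 132 131 132 133 133 127 125 122 122]
67 [135 135 137 137 136 136 136 136 135 135 131 132 134 133 133 134 135 132 133 134 134 134 132 123 123 122]
68 [135 136 135 137 138 137 138 137 137 136 135 134 135 135 135 133 135 133 133 132 134 134 134 123 124 123]
69 [135 135 135 136 136 137 137 136 135 136 136 133 135 136 134 133 134 134 135 134 133 133 134 133 123 124]
70 [137 135 135 135 135 134 137 135 135 135 136 134 135 135 134 136 135 134 134 135 136 136 137 134 126 125]
71 [138 136 136 135 136 136 137 134 135 137 135 134 135 134 135 136 134 134 133 135 135 135 135 133 127 123]
```

The corner is at (338.3,66.0), with slopes of 0.88 and -0.42. That gives a foot yaw of about 10.5°, matching the press at 10.2°. The plate edge and the pocket outline agree on the pocket at (0.5326, -0.0826). Descending.

Call:
{"method": "jog_arm", "body": {"deltas": [[0.0007, -0.0008, -0.045, 0, 0, 0, 0.4], [0.0007, -0.0009, -0.05, 0, 0, 0, 0.4], [0, 0, -0.05, 0, 0, 0, 0.4], [0, 0, -0.05, 0, 0, 0, 0.4], [0, 0, -0.05, 0, 0, 0, 0.4], [0, 0, -0.05, 0, 0, 0, 0.4], [0, 0, -0.05, 0, 0, 0, 0.4], [0, 0, -0.05, 0, 0, 0, 0.4], [0, 0, -0.05, 0, 0, 0, 0.4], [0, 0, -0.04, 0, 0, 0, 0.4]]}}

```text
t: 10.15
eef_pos: [0.5312, -0.0827, 0.0904]
tool_rot: [-0.001, 0.967, 0.257, -0.001]
contact_force: [1.1, -0.3, -3.2]
gripper_width: 0.506
grasp_force: 62.5
```

Call:
{"method": "jog_arm", "body": {"deltas": [[0, 0, 0, 0, 0, 0, 0.4], [0, 0, 0, 0, 0, 0, 0.4]]}}

```text
t: 10.35
eef_pos: [0.5328, -0.0829, 0.0938]
tool_rot: [-0.0, 0.967, 0.256, -0.0]
contact_force: [0.7, 0.4, -2.7]
gripper_width: 0.5
grasp_force: 63.0
```

```bash
cat > s.py <<'E'
from h import *
o=bot.get_obs();T=rot(o['tool_rot']);p=o['eef_pos'];print(o['t'],p.round(4),'q7',o['q'][6].round(2),'close',np.degrees(np.arctan2(T[1,1],T[0,1])).round(1),T[:,2].round(4),'F',o['contact_force'].round(2),'M',o['torque'].round(3),o['gripper_width'],o['grasp_force'])
E
python3 s.py
```

```text
10.35 [ 0.5328 -0.0829  0.0938] q7 -1.28 close -60.3 [-9.e-04  7.e-04 -1.e+00] F [ 0.75  0.44 -2.7 ] M [-0.008 -0.024  0.01 ] 0.5000250111230566 62.98250198364258
```

Call:
{"method": "jog_arm", "body": {"deltas": [[0, 0, -0.012, 0, 0, 0, 0.4], [0, 0, -0.012, 0, 0, 0, 0.4], [0, 0, -0.012, 0, 0, 0, 0.4], [0, 0, -0.005, 0, 0, 0, 0.4], [0, 0, -0.003, 0, 0, 0, 0.4], [0, 0, -0.003, 0, 0, 0, 0.4], [0, 0, -0.003, 0, 0, 0, 0.4], [0, 0, 0, 0, 0, 0, 0.4]]}}

```text
t: 11.15
eef_pos: [0.5326, -0.0838, 0.0432]
tool_rot: [-0.0, 0.967, 0.256, -0.0]
contact_force: [-0.4, -0.5, -3.8]
gripper_width: 0.501
grasp_force: 63.1
```

```bash
python3 s.py
```

```text
11.15 [ 0.5326 -0.0838  0.0432] q7 -1.33 close -60.4 [-3.e-04  0.e+00 -1.e+00] F [-0.38 -0.52 -3.76] M [-0.049  0.009 -0.037] 0.5007251652301391 63.07318925857544
```

Call:
{"method": "jog_arm", "body": {"deltas": [[0, 0, -0.003, 0, 0, 0, 0.4], [0, 0, -0.003, 0, 0, 0, 0.4], [0, 0, -0.003, 0, 0, 0, 0.4], [0, 0, -0.002, 0, 0, 0, 0.4], [0, 0, -0.001, 0, 0, 0, 0.4], [0, 0, -0.001, 0, 0, 0, 0.4], [0, 0, 0, 0, 0, 0, 0.4]]}}

```text
t: 11.85
eef_pos: [0.5326, -0.0837, 0.0316]
tool_rot: [0.0, 0.967, 0.256, -0.0]
contact_force: [-5.6, 1.7, 11.4]
gripper_width: 0.502
grasp_force: 64.6
```

```bash
python3 s.py
```

```text
11.85 [ 0.5326 -0.0837  0.0316] q7 -1.35 close -60.4 [-2.e-04 -8.e-04 -1.e+00] F [-5.65  1.68 11.44] M [-0.145  1.002 -0.092] 0.5015098059648165 64.59190249443054
```

The stop is home: z = 0.0316 with light upward contact. Now I'll loosen the nut anticlockwise.

Call:
{"method": "jog_arm", "body": {"deltas": [[0, 0, 0, 0, 0, 0.1, 0.4], [0, 0, 0, 0, 0, 0.13, 0.4], [0, 0, 0, 0, 0, 0.13, 0.4], [0, 0, 0, 0, 0, 0.13, 0.4], [0, 0, 0, 0, 0, 0.13, 0.4], [0, 0, 0, 0, 0, 0.13, 0.4], [0, 0, 0, 0, 0, 0.13, 0.4], [0, 0, 0, 0, 0, 0.13, 0.4], [0, 0, 0, 0, 0, 0.13, 0.4], [0, 0, 0, 0, 0, 0.11, 0.4]], "newtons": 80}}

```text
t: 12.85
eef_pos: [0.5321, -0.0836, 0.0316]
tool_rot: [-0.0, 0.633, 0.774, -0.001]
contact_force: [-9.0, 0.5, 14.4]
gripper_width: 0.499
grasp_force: 82.0
```

```bash
python3 s.py
```

```text
12.85 [ 0.5321 -0.0836  0.0316] q7 -0.3 close 11.5 [-1.1e-03 -8.0e-04 -1.0e+00] F [-9.02  0.49 14.42] M [ 0.258  1.335 -0.317] 0.4988474803001646 81.99767533700651
```

Call:
{"method": "jog_arm", "body": {"deltas": [[0, 0, 0, 0, 0, 0, 0.4]]}}

```text
t: 12.95
eef_pos: [0.5323, -0.0834, 0.0317]
tool_rot: [-0.0, 0.633, 0.774, -0.0]
contact_force: [-7.8, 1.4, 14.2]
gripper_width: 0.502
grasp_force: 82.4
```

```bash
python3 s.py
```

```text
12.95 [ 0.5323 -0.0834  0.0317] q7 -0.3 close 11.4 [-6.e-04 -4.e-04 -1.e+00] F [-7.82  1.38 14.21] M [0.239 1.249 0.126] 0.5019329311694091 82.35939013073221
```

Turned 72°, with a drag of 0.32 N m. I'll release, rise and look at the knob and the mark.

Call:
{"method": "jog_arm", "body": {"deltas": [[0, 0, 0, 0, 0, 0, 0.8], [0, 0, 0, 0, 0, 0, 0.9], [0, 0, 0.01, 0, 0, 0, 0.9], [0, 0, 0.03, 0, 0, 0, 1], [0, 0, 0.04, 0, 0, 0, 1], [0, 0, 0.03, 0, 0, 0.14, 1], [0, 0, 0.03, 0, 0, 0.14, 1], [0, 0, 0, 0, 0, 0.14, 1], [0, 0, 0, 0, 0, 0.14, 1], [0, 0, 0, 0, 0, 0, 1]]}}

```text
t: 13.95
eef_pos: [0.5329, -0.084, 0.1711]
tool_rot: [0.0, 0.396, 0.918, 0.0]
contact_force: [-0.7, 0.5, 0.1]
gripper_width: 1.004
grasp_force: 0.0
```

```bash
python3 s.py; cat > k.py <<'E'
from h import *
import sys
c=cam('wrist',sys.argv[1]);im=c['img'];hsv=cv2.cvtColor(im,cv2.COLOR_RGB2HSV);h,s,v=[hsv[...,i].astype(int) for i in range(3)]
A=np.array([.5326,-.0832,0]);q=proj(c,[A+[0,0,.03],A+[0,0,.098]]);print(q)
x,y=q.mean(0).astype(int);m=np.zeros(h.shape,bool);r=75;m[max(0,y-r):y+r,max(0,x-r):x+r]=1
g=m&(h>45)&(h<95)&(s>90)&(v>40);G=plane(c,[np.argwhere(g)[:,::-1].mean(0)],.03)[0]
pts=plane(c,np.argwhere(g)[:,::-1],.03)
d=(G-A)[:2];print('green',g.sum(),G,np.degrees(np.arctan2(d[1],d[0])),np.hypot(*d),'axis dir',np.degrees(np.arctan2(*cv2.fitLine(pts[:,:2].astype(np.float32)*1000,2,0,.01,.01)[1::-1,0])))
# white top line of knob: mask on top plane near axis
yy,xx=np.mgrid[0:400,0:640];P=plane(c,np.c_[xx.ravel(),yy.ravel()],.098).reshape(400,640,3)
near=np.hypot(P[...,0]-A[0],P[...,1]-A[1])<.0185
w=near&(s<70)&(v>120)
n,l,st,ce=cv2.connectedComponentsWithStats(w.astype(np.uint8));
for k in range(1,n):
    if st[k,4]>15:
        uv=np.argwhere(l==k)[:,::-1];W=plane(c,uv,.098)[:,:2]*1000;f=cv2.fitLine(W.astype(np.float32),2,0,.01,.01).ravel();d=W.mean(0)/1000-A[:2];print('white',st[k,4],ce[k],'line',np.degrees(np.arctan2(f[1],f[0])),'from axis',np.degrees(np.arctan2(d[1],d[0])),np.hypot(*d))
cv2.imwrite('pics/kz.png',cv2.resize(im[max(0,y-r):y+r,max(0,x-r):x+r],(600,600),interpolation=2)[:,:,::-1])
E
python3 k.py w8.png
```

```text
13.95 [ 0.5329 -0.084   0.1711] q7 0.36 close 43.4 [ 7.e-04  1.e-04 -1.e+00] F [-0.73  0.5   0.1 ] M [-0.025  0.01  -0.005] 1.0039160401907194 0.0
[[313.96009029 180.07734512]
 [313.86897166 204.35872082]]
green 106 [ 0.52329669 -0.1189005   0.03      ] -104.60605694850496 0.03689278252445797 axis dir 73.218925
white 595 [314.72605042 216.72436975] line 47.62659 from axis -42.92722442574182 0.008789282835527068
```

View pics/kz.png

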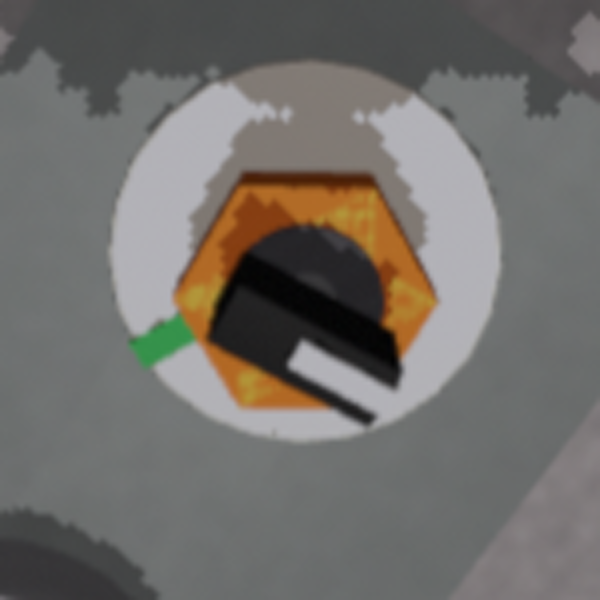

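The picture shows the flange centre at (305,250), the mark at (160,343), and the knob's white line running from (295,355) to (390,410). I'll convert those points.

```bash
cat >> h.py <<'E'
def ang(d): return np.degrees(np.arctan2(d[1],d[0]))
E
python3 - <<'E'
from h import *
c=cam('wrist')
f=lambda L:plane(c,np.array(L)/4+[238,117],.098)
w=f([(296,353),(385,405)]);print('line',ang(w[1]-w[0]))
e=f([(238,280),(402,370),(210,340),(372,425)]);print('edges',ang(e[1]-e[0]),ang(e[3]-e[2]),e.mean(0),np.hypot(*(e[1]-e[0])[:2]))
t=plane(c,np.array([(313,252)])/4+[238,117],.03);print(t)
E
```

```text
line 11.570930494737471
edges 13.374325612862236 14.086517272751486 [ 0.53330511 -0.08334259  0.098     ] 0.03133556891856316
[[ 0.53375107 -0.08164418  0.03      ]]
```

Call:
{"method": "jog_arm", "body": {"deltas": [[0, 0.0007, -0.005, 0, 0, 0.13, 1], [0, 0, -0.005, 0, 0, 0.13, 1], [0, 0, -0.01, 0, 0, 0.13, 1], [0, 0, -0.01, 0, 0, 0.13, 0.8], [0, 0, -0.01, 0, 0, 0.13, 0.8], [0, 0, -0.01, 0, 0, 0.13, 0.8], [0, 0, -0.015, 0, 0, 0.13, 0.8], [0, 0, -0.02, 0, 0, 0.13, 0.7], [0, 0, -0.015, 0, 0, 0, 0.6], [0, 0, -0.004, 0, 0, 0, 0.4]]}}

```text
t: 15.05
eef_pos: [0.5317, -0.0832, 0.0647]
tool_rot: [-0.001, -0.11, 0.994, 0.0]
contact_force: [-0.5, 0.6, 0.5]
gripper_width: 0.443
grasp_force: 0.0
```

Call:
{"method": "jog_arm", "body": {"deltas": [[0, 0, 0, 0, 0, 0, 0.2], [0, 0, 0, 0, 0, 0, 0], [0, 0, 0, 0, 0, 0, 0], [0, 0, 0, 0, 0, 0, 0]], "newtons": 40}}

```text
t: 15.45
eef_pos: [0.5331, -0.0833, 0.067]
tool_rot: [0.0, -0.112, 0.994, -0.0]
contact_force: [0.4, -0.7, -0.3]
gripper_width: 0.129
grasp_force: 44.3
```

```bash
python3 s.py
```

```text
15.45 [ 0.5331 -0.0833  0.067 ] q7 1.13 close 102.9 [ 9.e-04 -4.e-04 -1.e+00] F [ 0.37 -0.72 -0.27] M [-0.083 -0.078 -0.066] 0.12863675084721815 44.29394044209516
```

The knob is gripped (0.13). I'll turn it clockwise by about 2.07 rad.

Call:
{"method": "jog_arm", "body": {"deltas": [[0, 0, 0, 0, 0, -0.13, 0], [0, 0, 0, 0, 0, -0.13, 0], [0, 0, 0, 0, 0, -0.13, 0], [0, 0, 0, 0, 0, -0.13, 0], [0, 0, 0, 0, 0, -0.13, 0], [0, 0, 0, 0, 0, -0.13, 0], [0, 0, 0, 0, 0, -0.13, 0], [0, 0, 0, 0, 0, -0.13, 0]]}}

```text
t: 16.25
eef_pos: [0.5323, -0.0834, 0.067]
tool_rot: [-0.0, 0.399, 0.917, -0.001]
contact_force: [-2.9, -0.9, 3.0]
gripper_width: 0.129
grasp_force: 44.9
```

Call:
{"method": "jog_arm", "body": {"deltas": [[0, 0, 0, 0, 0, -0.13, 0], [0, 0, 0, 0, 0, -0.13, 0], [0, 0, 0, 0, 0, -0.13, 0], [0, 0, 0, 0, 0, -0.13, 0], [0, 0, 0, 0, 0, -0.13, 0], [0, 0, 0, 0, 0, -0.13, 0], [0, 0, 0, 0, 0, -0.13, 0], [0, 0, 0, 0, 0, -0.12, 0], [0, 0, 0, 0, 0, 0, 0]]}}

```text
t: 17.15
eef_pos: [0.5314, -0.0839, 0.067]
tool_rot: [0.0, 0.798, 0.602, -0.002]
contact_force: [-5.0, -2.2, 4.8]
gripper_width: 0.128
grasp_force: 45.2
```

```bash
python3 s.py;python3 k.py w9.png
```

```text
17.15 [ 0.5314 -0.0839  0.067 ] q7 -0.66 close -15.9 [-0.0024 -0.0023 -1.    ] F [-5.01 -2.24  4.83] M [-0.543  1.061 -0.049] 0.12781900085739975 45.192204999912065
[[314.31791687 225.13262249]
 [313.74837518 289.14114561]]k.py:6: RuntimeWarning: Mean of empty slice.
  g=m&(h>45)&(h<95)&(s>90)&(v>40);G=plane(c,[np.argwhere(g)[:,::-1].mean(0)],.03)[0]
  ret = um.true_divide(
Traceback (most recent call last):
  File "k.py", line 7, in <module>
    pts=plane(c,np.argwhere(g)[:,::-1],.03)
  File "h.py", line 16, in plane
    e,d=ray(c,uv); return e+d*((z-e[2])/d[:,2])[:,None]
        ~~~^^^^^^
  File "h.py", line 12, in ray
    u=cv2.undistortPoints(np.array(uv,float).reshape(-1,1,2),np.array(c['K']),np.array(c['dist_coeffs'])).reshape(-1,2)
      ~~~~~~~~~~~~~~~~~~~^^^^^^^^^^^^^^^^^^^^^^^^^^^^^^^^^^^^^^^^^^^^^^^^^^^^^^^^^^^^^^^^^^^^^^^^^^^^^^^^
cv2.error: OpenCV(4.12.0) /io/opencv/modules/calib3d/src/undistort.dispatch.cpp:347: error: (-215:Assertion failed) CV_IS_MAT(_src) && CV_IS_MAT(_dst) && (_src->rows == 1 || _src->cols == 1) && (_dst->rows == 1 || _dst->cols == 1) && _src->cols + _src->rows - 1 == _dst->rows + _dst->cols - 1 && (CV_MAT_TYPE(_src->type) == CV_32FC2 || CV_MAT_TYPE(_src->type) == CV_64FC2) && (CV_MAT_TYPE(_dst->type) == CV_32FC2 || CV_MAT_TYPE(_dst->type) == CV_64FC2) in function 'cvUndistortPointsInternal'
```

The mark is hidden from here. I'll release, rise, and turn towards the next nut grip (closing at about 71°), then look.

Call:
{"method": "jog_arm", "body": {"deltas": [[0, 0, 0, 0, 0, 0, 0.5], [0, 0, 0, 0, 0, 0, 0.7], [0, 0, 0.03, 0, 0, 0, 1], [0, 0, 0.034, 0, 0, 0.145, 1], [0, 0, 0.04, 0, 0, 0.145, 1], [0, 0, 0, 0, 0, 0.145, 1], [0, 0, 0, 0, 0, 0.145, 1], [0, 0, 0, 0, 0, 0.145, 1], [0, 0, 0, 0, 0, 0.145, 1], [0, 0, 0, 0, 0, 0.145, 1]]}}

```text
t: 18.2
eef_pos: [0.5331, -0.0829, 0.1707]
tool_rot: [0.0, 0.4, 0.916, 0.0]
contact_force: [0.6, -0.1, -0.8]
gripper_width: 0.997
grasp_force: 0.0
```

Call:
{"method": "jog_arm", "body": {"deltas": [[0, 0, 0, 0, 0, 0.145, 1], [0, 0, 0, 0, 0, 0.145, 1], [0, 0, 0, 0, 0, 0.145, 1], [0, 0, 0, 0, 0, 0, 1]]}}

```text
t: 18.6
eef_pos: [0.533, -0.083, 0.1704]
tool_rot: [0.0, 0.196, 0.981, 0.001]
contact_force: [0.3, 0.8, -0.5]
gripper_width: 1.003
grasp_force: 0.0
```

```bash
python3 s.py;cat > k2.py <<'E'
from h import *
import sys
c=cam('wrist',sys.argv[1]);im=c['img'];hsv=cv2.cvtColor(im,cv2.COLOR_RGB2HSV);h,s,v=[hsv[...,i].astype(int) for i in range(3)]
A=np.array([.5330,-.0828,0])
yy,xx=np.mgrid[0:400,0:640];L=lambda z:plane(c,np.c_[xx.ravel(),yy.ravel()],z).reshape(400,640,3)
P=L(.03);D=np.hypot(*(P[...,:2]-A[:2]).transpose(2,0,1))
g=(D<.05)&(h>45)&(h<95)&(s>90)&(v>40);G=P[g].mean(0);print('green',g.sum(),G.round(4),'ang',ang(G-A),'r',np.hypot(*(G-A)[:2]))
f=cv2.fitLine((P[g][:,:2]*1000).astype(np.float32),2,0,.01,.01).ravel();print(' axis',ang(f)%180-180)
# flange centre fit: white/grey low-saturation vs darker plate -> rim points by gradient along rays
gr=cv2.GaussianBlur(cv2.cvtColor(im,cv2.COLOR_RGB2GRAY),(3,3),0).astype(float)
pts=[]
for t in np.radians(np.arange(0,360,4)):
    rr=np.arange(.037,.048,.0003);q=proj(c,[A+[r*np.cos(t),r*np.sin(t),.03] for r in rr])
    if (q<1).any() or (q[:,0]>638).any() or (q[:,1]>398).any(): continue
    pr=cv2.remap(gr.astype(np.float32),q[:,0].astype(np.float32)[None],q[:,1].astype(np.float32)[None],1)[0];dd=np.gradient(pr);k=dd.argmin()
    if dd[k]<-3: pts.append((A+[rr[k]*np.cos(t),rr[k]*np.sin(t),0])[:2])
pts=np.array(pts)
for _ in range(4):
    B=np.c_[2*pts,np.ones(len(pts))];p=np.linalg.lstsq(B,(pts**2).sum(1),rcond=None)[0];C=p[:2];r=np.sqrt(p[2]+C@C);res=abs(np.hypot(*(pts-C).T)-r);pts=pts[res<max(.0008,1.5*np.median(res))]
print('flange fit',C.round(4),r.round(4),len(pts)); d=G[:2]-C;print('mark ang about fit',ang(d))
# knob top: dark pixels near axis on top plane; orange excluded
P=L(.098);D=np.hypot(*(P[...,:2]-C).transpose(2,0,1))
w=(D<.0175)&(s<60)&(v>110)
n,l,st,ce=cv2.connectedComponentsWithStats(w.astype(np.uint8))
for k in range(1,n):
    if st[k,4]>30:
        W=P[l==k][:,:2];mr=cv2.minAreaRect((W*1000).astype(np.float32));b=cv2.boxPoints(mr);e=[b[1]-b[0],b[2]-b[1]];e=max(e,key=lambda z:np.hypot(*z));print('white',st[k,4],ce[k].round(),'size',np.round(mr[1],1),'long',ang(e)%180-180,'from axis',ang(W.mean(0)-C),np.hypot(*(W.mean(0)-C)).round(4))
o=(h<22)&(s>130)&(v>60);P=L(.063);D=np.hypot(*(P[...,:2]-C).transpose(2,0,1));o&=D<.03
k=cv2.convexHull(np.argwhere(o)[:,::-1].astype(np.int32));Q=plane(c,cv2.approxPolyDP(k,4,True).reshape(-1,2),.063)[:,:2]
print('nut',[(round(float(np.hypot(*(b-a)))*1000),round(float((ang(b-a)-90)%60),1)) for a,b in zip(Q,np.roll(Q,-1,0))])
E
python3 k2.py w10.png
```

```text
18.6 [ 0.533  -0.083   0.1704] q7 0.73 close 67.4 [ 4.0e-04  1.2e-03 -1.0e+00] F [ 0.33  0.84 -0.48] M [-0.016 -0.003  0.008] 1.0032426058230461 0.0
green 140 [ 0.5203 -0.1154  0.03  ] ang -111.2266690516682 r 0.034972516350761575
 axis -110.69403
flange fit [ 0.5326 -0.083 ] 0.0415 88
mark ang about fit -110.6924431502982
white 662 [311. 216.] size [33.3 19.6] long -129.55405 from axis -35.82493166746552 0.0082
nut [(25, 9.7), (24, 9.4), (27, 7.8), (23, 10.8), (26, 6.2), (24, 8.7)]
```

```bash
cat > k3.py <<'E'
from h import *
import sys
c=dict(cam('wrist')); C=np.array([.5328,-.083]);exp=float(sys.argv[1])
im=c['img'];v=im.min(2).astype(int);yy,xx=np.mgrid[0:400,0:640];P=plane(c,np.c_[xx.ravel(),yy.ravel()],.098).reshape(400,640,3)[...,:2]-C
u=np.array([np.cos(np.radians(exp)),np.sin(np.radians(exp))]);n=np.array([-u[1],u[0]]);a=P@u*1000;b=P@n*1000
np.set_printoptions(linewidth=250)
print('rows: along mm, cols: perp mm -11..11')
for r in range(-18,23,2):
    print(r,[int(np.median(v[(abs(a-r)<1)&(abs(b-k)<.6)])) for k in range(-11,12)])
# dark bar edges
rows=[]
for r in np.arange(3,15,1.):
    m=(abs(a-r)<.6)&(abs(b)<4.2)&(v>110)
    if m.sum()>2: rows.append((r,b[m].mean()))
rows=np.array(rows)
if len(rows): print(rows.round(2).tolist(),'slope deg',np.degrees(np.arctan(np.polyfit(rows[:,0],rows[:,1],1)[0])),'mean perp',rows[:,1].mean())
E
python3 k3.py -106
```

```text
rows: along mm, cols: perp mm -11..11
-18 [20, 21, 35, 37, 38, 37, 37, 38, 38, 37, 43, 43, 46, 52, 95, 173, 183, 183, 183, 183, 183, 170, 139]
-16 [19, 19, 20, 28, 35, 35, 32, 32, 27, 28, 37, 39, 32, 31, 33, 72, 152, 182, 183, 183, 183, 183, 180]
-14 [5, 6, 5, 6, 8, 22, 34, 35, 34, 34, 33, 33, 32, 32, 32, 32, 78, 174, 183, 183, 183, 183, 183]
-12 [5, 5, 5, 5, 6, 16, 35, 35, 34, 34, 34, 33, 33, 33, 32, 31, 44, 121, 182, 183, 183, 183, 183]
-10 [6, 5, 5, 6, 6, 19, 32, 35, 35, 34, 34, 33, 33, 32, 31, 32, 31, 51, 130, 178, 183, 183, 183]
-8 [5, 5, 5, 6, 6, 21, 34, 36, 35, 34, 33, 33, 33, 32, 32, 32, 30, 33, 50, 147, 181, 183, 183]
-6 [5, 6, 5, 5, 7, 17, 34, 35, 34, 34, 34, 33, 33, 33, 32, 31, 30, 36, 37, 53, 144, 182, 183]
-4 [7, 4, 4, 6, 6, 18, 32, 34, 35, 34, 33, 33, 32, 32, 32, 30, 29, 33, 37, 39, 67, 147, 182]
-2 [6, 5, 5, 6, 6, 20, 34, 36, 42, 119, 76, 92, 103, 77, 47, 32, 33, 43, 45, 41, 41, 86, 173]
0 [7, 6, 6, 6, 6, 14, 33, 36, 65, 175, 181, 183, 183, 179, 106, 32, 34, 48, 51, 51, 53, 54, 89]
2 [6, 5, 5, 6, 6, 17, 32, 35, 72, 157, 183, 183, 183, 166, 89, 34, 32, 44, 50, 52, 49, 5
[... 598 characters left out ...]
, 183, 175, 124]
16 [39, 39, 39, 38, 38, 28, 30, 39, 84, 157, 179, 179, 183, 182, 137, 115, 165, 181, 183, 182, 172, 129, 115]
18 [111, 148, 119, 149, 92, 65, 72, 72, 75, 84, 108, 153, 181, 183, 183, 183, 182, 180, 172, 159, 123, 117, 115]
20 [183, 183, 183, 183, 183, 183, 183, 183, 183, 181, 183, 183, 183, 183, 183, 182, 180, 133, 124, 120, 118, 118, 116]
22 [183, 183, 183, 183, 183, 183, 183, 183, 183, 183, 183, 183, 183, 182, 170, 158, 122, 119, 120, 120, 119, 118, 117]
[[3.0, 0.39], [4.0, 0.13], [5.0, 0.51], [6.0, -0.01], [7.0, 0.27], [8.0, 0.14], [9.0, 0.25], [10.0, 0.29], [11.0, 0.2], [12.0, 0.05], [13.0, 0.31], [14.0, 0.19]] slope deg -0.48786245097160974 mean perp 0.22726691577306446
```

The bar is at -106.4° and the mark at -110.8° (the stop took up its play clockwise). I'll regrip the knob and turn another -4.5°.

Call:
{"method": "jog_arm", "body": {"deltas": [[0, 0, 0, 0, 0, -0.146, 1], [0, 0, 0, 0, 0, -0.146, 1], [0, 0, 0, 0, 0, -0.146, 1], [0, 0, 0, 0, 0, -0.146, 1], [0, 0, 0, 0, 0, -0.146, 1], [0, 0, -0.01, 0, 0, -0.146, 1], [0, 0, -0.01, 0, 0, -0.146, 1], [0, 0, -0.01, 0, 0, -0.146, 1], [0, 0, -0.01, 0, 0, -0.146, 0.8], [0, 0, -0.01, 0, 0, -0.146, 0.7]]}}

```text
t: 19.7
eef_pos: [0.533, -0.083, 0.1204]
tool_rot: [0.0, 0.803, 0.596, 0.0]
contact_force: [0.5, -1.3, -0.2]
gripper_width: 0.708
grasp_force: 0.0
```

Call:
{"method": "jog_arm", "body": {"deltas": [[0, 0, -0.02, 0, 0, 0, 0.6], [0, 0, -0.02, 0, 0, 0, 0.6], [0, 0, -0.013, 0, 0, 0, 0.5], [0, 0, 0, 0, 0, 0, 0.2], [0, 0, 0, 0, 0, 0, 0], [0, 0, 0, 0, 0, 0, 0], [0, 0, 0, 0, 0, 0, 0]], "newtons": 40}}

```text
t: 20.4
eef_pos: [0.5323, -0.083, 0.0678]
tool_rot: [-0.0, 0.8, 0.6, -0.0]
contact_force: [-2.3, 1.0, 0.5]
gripper_width: 0.13
grasp_force: 41.8
```

```bash
python3 s.py
```

```text
20.4 [ 0.5323 -0.083   0.0678] q7 -0.66 close -16.3 [-6.e-04 -0.e+00 -1.e+00] F [-2.28  0.97  0.47] M [0.279 0.716 0.088] 0.12961163908290108 41.82550499914214
```

Call:
{"method": "jog_arm", "body": {"deltas": [[0, 0, 0, 0, 0, -0.04, 0], [0, 0, 0, 0, 0, -0.04, 0], [0, 0, 0, 0, 0, 0, 0], [0, 0, 0, 0, 0, 0, 0.5], [0, 0, 0, 0, 0, 0, 0.7], [0, 0, 0.03, 0, 0, 0, 1], [0, 0, 0.034, 0, 0, 0.145, 1], [0, 0, 0.04, 0, 0, 0.145, 1], [0, 0, 0, 0, 0, 0.145, 1], [0, 0, 0, 0, 0, 0.145, 1]]}}

```text
t: 21.4
eef_pos: [0.5346, -0.0836, 0.1735]
tool_rot: [0.002, 0.625, 0.781, 0.001]
contact_force: [-0.3, 0.0, -0.1]
gripper_width: 1.002
grasp_force: 0.0
```

Call:
{"method": "jog_arm", "body": {"deltas": [[0, 0, 0, 0, 0, 0.145, 1], [0, 0, 0, 0, 0, 0.145, 1], [0, 0, 0, 0, 0, 0.145, 1], [0, 0, 0, 0, 0, 0.145, 1], [0, 0, 0, 0, 0, 0.145, 1], [0, 0, 0, 0, 0, 0.145, 1], [0, 0, 0, 0, 0, 0.12, 1], [0, 0, 0, 0, 0, 0, 1]]}}

```text
t: 22.2
eef_pos: [0.5334, -0.0835, 0.1716]
tool_rot: [0.001, 0.181, 0.983, 0.0]
contact_force: [-0.4, 0.4, -0.1]
gripper_width: 1.001
grasp_force: 0.0
```

```bash
python3 s.py;python3 k2.py w11.png;python3 k3.py -111|tail -1
```

```text
22.2 [ 0.5334 -0.0835  0.1716] q7 0.77 close 69.1 [ 1.2e-03  7.0e-04 -1.0e+00] F [-0.38  0.4  -0.06] M [ 0.027  0.015 -0.001] 1.0008210934547603 0.0
green 150 [ 0.5201 -0.1159  0.03  ] ang -111.28512716766897 r 0.035549245322029493
 axis -111.51939
flange fit [ 0.5325 -0.0833] 0.0415 86
mark ang about fit -110.79505008511697
white 663 [310. 214.] size [33.7 19.3] long -113.09707 from axis -39.2496601033538 0.0081
nut [(28, 5.6), (23, 7.1), (25, 6.9), (24, 7.8), (26, 10.3), (23, 5.8)]
[[3.0, -0.16], [4.0, 0.31], [5.0, -0.11], [6.0, 0.31], [7.0, -0.11], [8.0, 0.31], [9.0, -0.11], [10.0, 0.31], [11.0, -0.12], [12.0, 0.3], [13.0, -0.12], [14.0, 0.3]] slope deg 0.5559639413559814 mean perp 0.0924492634409157
```

The knob and mark now agree within 0.5°. Next I'll grip the nut to tighten it.

Call:
{"method": "jog_arm", "body": {"deltas": [[-0.0005, 0.0003, -0.03, 0, 0, -0.02, 1], [0, 0, -0.03, 0, 0, 0, 1], [0, 0, -0.02, 0, 0, 0, 0.9], [0, 0, -0.02, 0, 0, 0, 0.9], [0, 0, -0.02, 0, 0, 0, 0.85], [0, 0, -0.015, 0, 0, 0, 0.8], [0, 0, -0.004, 0, 0, 0, 0.8], [0, 0, 0, 0, 0, 0, 0.7]]}}

```text
t: 23.1
eef_pos: [0.5322, -0.0828, 0.0323]
tool_rot: [-0.0, 0.192, 0.981, 0.0]
contact_force: [0.1, 0.5, 0.5]
gripper_width: 0.701
grasp_force: 0.0
```

Call:
{"method": "jog_arm", "body": {"deltas": [[0, 0, 0, 0, 0, 0, 0.6], [0, 0, 0, 0, 0, 0, 0.4], [0, 0, 0, 0, 0, 0, 0.4], [0, 0, 0, 0, 0, 0, 0.4]], "newtons": 80}}

```text
t: 23.5
eef_pos: [0.5328, -0.0834, 0.0338]
tool_rot: [0.001, 0.192, 0.981, -0.001]
contact_force: [-3.8, -1.5, 5.7]
gripper_width: 0.5
grasp_force: 80.9
```

```bash
python3 s.py
```

```text
23.5 [ 0.5328 -0.0834  0.0338] q7 0.58 close 67.9 [ 0.0012 -0.0016 -1.    ] F [-3.83 -1.53  5.72] M [-0.353  0.525 -0.014] 0.4999543413060589 80.92342111776816
```

Call:
{"method": "jog_arm", "body": {"deltas": [[0, 0, 0, 0, 0, -0.1, 0.4], [0, 0, 0, 0, 0, -0.1, 0.4], [0, 0, 0, 0, 0, -0.1, 0.4], [0, 0, 0, 0, 0, -0.1, 0.4]]}}

```text
t: 23.9
eef_pos: [0.5325, -0.0839, 0.0338]
tool_rot: [0.001, 0.384, 0.923, -0.001]
contact_force: [-3.6, -2.2, 7.4]
gripper_width: 0.497
grasp_force: 81.0
```

```bash
python3 s.py
```

```text
23.9 [ 0.5325 -0.0839  0.0338] q7 0.23 close 44.8 [ 7.0e-04 -2.5e-03 -1.0e+00] F [-3.59 -2.21  7.36] M [-0.602  0.834  0.329] 0.49659791899093053 80.96664149867138
```

Call:
{"method": "jog_arm", "body": {"deltas": [[0, 0, 0, 0, 0, -0.1, 0.4], [0, 0, 0, 0, 0, -0.1, 0.4], [0, 0, 0, 0, 0, -0.05, 0.4]]}}

```text
t: 24.2
eef_pos: [0.5321, -0.084, 0.0338]
tool_rot: [0.001, 0.496, 0.868, -0.001]
contact_force: [-4.7, -1.3, 8.9]
gripper_width: 0.5
grasp_force: 81.1
```

```bash
python3 s.py
```

```text
24.2 [ 0.5321 -0.084   0.0338] q7 0.01 close 30.5 [-0.     -0.0029 -1.    ] F [-4.72 -1.29  8.95] M [-0.686  0.969  0.266] 0.4997554749112763 81.08230785350315
```

Call:
{"method": "jog_arm", "body": {"deltas": [[0, 0, 0, 0, 0, 0, 0.4], [0, 0, 0, 0, 0, 0, 0.4]]}}

```text
t: 24.4
eef_pos: [0.5321, -0.084, 0.0338]
tool_rot: [0.001, 0.495, 0.869, -0.001]
contact_force: [-4.5, -1.9, 8.7]
gripper_width: 0.497
grasp_force: 81.2
```

```bash
python3 s.py
```

```text
24.4 [ 0.5321 -0.084   0.0338] q7 0.01 close 30.6 [-2.0e-04 -2.5e-03 -1.0e+00] F [-4.54 -1.89  8.67] M [-0.506  1.055 -0.253] 0.49738536920808585 81.23456034627452
```

Moving torque is about 0.3 N m, which is drag only. Continuing in small steps.

Call:
{"method": "jog_arm", "body": {"deltas": [[0, 0, 0, 0, 0, -0.1, 0.4], [0, 0, 0, 0, 0, -0.1, 0.4], [0, 0, 0, 0, 0, -0.1, 0.4]]}}

```text
t: 24.7
eef_pos: [0.5317, -0.0842, 0.0338]
tool_rot: [0.001, 0.621, 0.784, -0.001]
contact_force: [-6.0, -3.9, 10.2]
gripper_width: 0.498
grasp_force: 81.3
```

```bash
python3 s.py
```

```text
24.7 [ 0.5317 -0.0842  0.0338] q7 -0.24 close 13.3 [-9.0e-04 -2.9e-03 -1.0e+00] F [-6.   -3.95 10.19] M [-0.674  1.323  0.311] 0.497832480304681 81.2687251449097
```

Call:
{"method": "jog_arm", "body": {"deltas": [[0, 0, 0, 0, 0, -0.1, 0.4], [0, 0, 0, 0, 0, -0.05, 0.4]]}}

```text
t: 24.9
eef_pos: [0.5315, -0.0841, 0.0338]
tool_rot: [0.001, 0.677, 0.736, -0.002]
contact_force: [-6.2, -3.1, 10.8]
gripper_width: 0.498
grasp_force: 81.3
```

```bash
python3 s.py
```

```text
24.9 [ 0.5315 -0.0841  0.0338] q7 -0.37 close 4.7 [-0.0013 -0.0031 -1.    ] F [-6.17 -3.05 10.84] M [-0.646  1.403  0.304] 0.49783753085317384 81.3058953214204
```

Call:
{"method": "jog_arm", "body": {"deltas": [[0, 0, 0, 0, 0, 0, 0.4], [0, 0, 0, 0, 0, 0, 0.4]]}}

```text
t: 25.1
eef_pos: [0.5315, -0.0842, 0.0338]
tool_rot: [0.0, 0.677, 0.736, -0.001]
contact_force: [-6.0, -2.6, 11.1]
gripper_width: 0.499
grasp_force: 81.5
```

```bash
python3 s.py
```

```text
25.1 [ 0.5315 -0.0842  0.0338] q7 -0.37 close 4.8 [-0.0014 -0.0027 -1.    ] F [-6.02 -2.64 11.07] M [-0.518  1.419 -0.29 ] 0.4990333034788026 81.49240243026725
```

Call:
{"method": "jog_arm", "body": {"deltas": [[0, 0, 0, 0, 0, -0.1, 0.4], [0, 0, 0, 0, 0, -0.1, 0.4]]}}

```text
t: 25.3
eef_pos: [0.5312, -0.0842, 0.0338]
tool_rot: [0.0, 0.748, 0.664, -0.002]
contact_force: [-7.3, -3.2, 12.2]
gripper_width: 0.494
grasp_force: 81.5
```

```bash
python3 s.py
```

```text
25.3 [ 0.5312 -0.0842  0.0338] q7 -0.54 close -6.8 [-0.0018 -0.0027 -1.    ] F [-7.33 -3.23 12.21] M [-0.575  1.655  0.311] 0.4942452555085735 81.5177992649842
```

Call:
{"method": "jog_arm", "body": {"deltas": [[0, 0, 0, 0, 0, -0.1, 0.4]]}}

```text
t: 25.4
eef_pos: [0.531, -0.0841, 0.0338]
tool_rot: [0.0, 0.78, 0.626, -0.002]
contact_force: [-7.9, -3.0, 12.9]
gripper_width: 0.5
grasp_force: 81.5
```

```bash
python3 s.py
```

```text
25.4 [ 0.531  -0.0841  0.0338] q7 -0.62 close -12.5 [-0.002  -0.0028 -1.    ] F [-7.93 -3.04 12.85] M [-0.517  1.729  0.346] 0.49958658054405586 81.51240727223922
```

Call:
{"method": "jog_arm", "body": {"deltas": [[0, 0, 0, 0, 0, 0, 0.4], [0, 0, 0, 0, 0, 0, 0.4]]}}

```text
t: 25.6
eef_pos: [0.5311, -0.0841, 0.0338]
tool_rot: [0.0, 0.779, 0.627, -0.002]
contact_force: [-6.5, -2.4, 12.6]
gripper_width: 0.496
grasp_force: 81.6
```

```bash
python3 s.py
```

```text
25.6 [ 0.5311 -0.0841  0.0338] q7 -0.62 close -12.4 [-0.002  -0.0027 -1.    ] F [-6.53 -2.39 12.62] M [-0.54   1.557 -0.272] 0.4955408853389574 81.60817135056277
```

Call:
{"method": "jog_arm", "body": {"deltas": [[0, 0, 0, 0, 0, -0.1, 0.4], [0, 0, 0, 0, 0, -0.1, 0.4]]}}

```text
t: 25.8
eef_pos: [0.5308, -0.0839, 0.0338]
tool_rot: [0.0, 0.838, 0.545, -0.002]
contact_force: [-8.4, -2.9, 13.1]
gripper_width: 0.495
grasp_force: 81.7
```

```bash
python3 s.py
```

```text
25.8 [ 0.5308 -0.0839  0.0338] q7 -0.79 close -23.9 [-0.0024 -0.0026 -1.    ] F [-8.36 -2.92 13.15] M [-0.408  1.828  0.533] 0.4951830321542449 81.67972457245924
```

Call:
{"method": "jog_arm", "body": {"deltas": [[0, 0, 0, 0, 0, 0, 0.4], [0, 0, 0, 0, 0, 0, 0.4]]}}

```text
t: 26.0
eef_pos: [0.5308, -0.0839, 0.0338]
tool_rot: [0.0, 0.838, 0.546, -0.002]
contact_force: [-8.7, -3.1, 13.3]
gripper_width: 0.5
grasp_force: 81.7
```

```bash
python3 s.py
```

```text
26.0 [ 0.5308 -0.0839  0.0338] q7 -0.79 close -23.8 [-0.0026 -0.0026 -1.    ] F [-8.71 -3.14 13.31] M [-0.445  1.824 -0.11 ] 0.5004918295287135 81.70873158116592
```

The washer has been touched: moving torque is 0.53 and the resting value is rising. A bit more.

Call:
{"method": "jog_arm", "body": {"deltas": [[0, 0, 0, 0, 0, -0.08, 0.4], [0, 0, 0, 0, 0, -0.08, 0.4]]}}

```text
t: 26.2
eef_pos: [0.5306, -0.0838, 0.0338]
tool_rot: [0.0, 0.879, 0.477, -0.002]
contact_force: [-8.5, -2.4, 14.1]
gripper_width: 0.496
grasp_force: 81.8
```

```bash
python3 s.py
```

```text
26.2 [ 0.5306 -0.0838  0.0338] q7 -0.92 close -33.0 [-0.0028 -0.0025 -1.    ] F [-8.55 -2.44 14.12] M [-0.37   1.907  0.656] 0.49642522687403584 81.78547426010482
```

Call:
{"method": "jog_arm", "body": {"deltas": [[0, 0, 0, 0, 0, 0, 0.4], [0, 0, 0, 0, 0, 0, 0.4], [0, 0, 0, 0, 0, 0, 0.4]]}}

```text
t: 26.5
eef_pos: [0.5306, -0.0838, 0.0338]
tool_rot: [0.0, 0.879, 0.478, -0.002]
contact_force: [-9.1, -2.0, 15.1]
gripper_width: 0.498
grasp_force: 81.8
```

```bash
python3 s.py
```

```text
26.5 [ 0.5306 -0.0838  0.0338] q7 -0.92 close -32.9 [-0.0029 -0.0023 -1.    ] F [-9.15 -2.02 15.14] M [-0.359  1.915  0.067] 0.49768623619507324 81.78463221236598
```

Call:
{"method": "jog_arm", "body": {"deltas": [[0, 0, 0, 0, 0, -0.08, 0.4], [0, 0, 0, 0, 0, -0.09, 0.4]]}}

```text
t: 26.7
eef_pos: [0.5304, -0.0836, 0.0337]
tool_rot: [0.0, 0.916, 0.401, -0.002]
contact_force: [-9.8, -2.1, 14.9]
gripper_width: 0.501
grasp_force: 81.9
```

```bash
python3 s.py
```

```text
26.7 [ 0.5304 -0.0836  0.0337] q7 -1.06 close -42.7 [-0.0031 -0.0023 -1.    ] F [-9.84 -2.12 14.89] M [-0.305  2.033  0.864] 0.5006490878176821 81.89330366556533
```

Call:
{"method": "jog_arm", "body": {"deltas": [[0, 0, 0, 0, 0, 0, 0.4], [0, 0, 0, 0, 0, 0, 0.4], [0, 0, 0, 0, 0, 0, 0.4]]}}

```text
t: 27.0
eef_pos: [0.5304, -0.0837, 0.0337]
tool_rot: [0.0, 0.916, 0.402, -0.002]
contact_force: [-9.2, -2.1, 15.9]
gripper_width: 0.501
grasp_force: 81.9
```

```bash
python3 s.py
```

```text
27.0 [ 0.5304 -0.0837  0.0337] q7 -1.06 close -42.6 [-0.0032 -0.0023 -1.    ] F [-9.19 -2.14 15.86] M [-0.264  2.007  0.241] 0.5006300598183762 81.86419402656611
```

Call:
{"method": "jog_arm", "body": {"deltas": [[0, 0, 0, 0, 0, -0.06, 0.4], [0, 0, 0, 0, 0, 0, 0.4], [0, 0, 0, 0, 0, 0, 0.4], [0, 0, 0, 0, 0, 0, 0.4]]}}

```text
t: 27.4
eef_pos: [0.5302, -0.0837, 0.0337]
tool_rot: [0.0, 0.927, 0.374, -0.002]
contact_force: [-9.7, -2.4, 15.8]
gripper_width: 0.497
grasp_force: 81.9
```

```bash
python3 s.py
```

```text
27.4 [ 0.5302 -0.0837  0.0337] q7 -1.11 close -46.1 [-0.0034 -0.0023 -1.    ] F [-9.74 -2.43 15.8 ] M [-0.318  2.143  0.318] 0.4971775064805445 81.92241568118334
```

The fingers at rest feel 0.32 N m of spring-back. I'll release, rise and verify.

Call:
{"method": "jog_arm", "body": {"deltas": [[0, 0, 0, 0, 0, 0, 0.7], [0, 0, 0, 0, 0, 0, 0.85], [0.0015, 0, 0, 0, 0, 0, 0.9], [0, 0, 0.02, 0, 0, 0, 1], [0, 0, 0.03, 0, 0, 0, 1], [0, 0, 0.04, 0, 0, 0, 1], [0, 0, 0.049, 0, 0, 0.14, 1], [0, 0, 0, 0, 0, 0.14, 1], [0, 0, 0, 0, 0, 0.14, 1], [0, 0, 0, 0, 0, 0.14, 1]]}}

```text
t: 28.4
eef_pos: [0.5344, -0.0828, 0.1722]
tool_rot: [0.001, 0.786, 0.618, 0.001]
contact_force: [-0.1, -0.3, 0.4]
gripper_width: 0.999
grasp_force: 0.0
```

Call:
{"method": "jog_arm", "body": {"deltas": [[0, 0, 0, 0, 0, 0.14, 1], [0, 0, 0, 0, 0, 0.14, 1], [0, 0, 0, 0, 0, 0.14, 1], [0, 0, 0, 0, 0, 0.14, 1], [0, 0, 0, 0, 0, 0.14, 1], [0, 0, 0, 0, 0, 0.14, 1], [0, 0, 0, 0, 0, 0.14, 1], [0, 0, 0, 0, 0, 0.14, 1], [0, 0, 0, 0, 0, 0, 1]]}}

```text
t: 29.3
eef_pos: [0.534, -0.0828, 0.1714]
tool_rot: [-0.0, 0.34, 0.94, 0.0]
contact_force: [-0.4, -0.4, -0.3]
gripper_width: 1.003
grasp_force: 0.0
```

```bash
python3 s.py;python3 k2.py w12.png;python3 k3.py -111|tail -1
```

```text
29.3 [ 0.534  -0.0828  0.1714] q7 0.53 close 50.2 [ 3.e-04  1.e-03 -1.e+00] F [-0.45 -0.38 -0.27] M [ 0.07  -0.001  0.056] 1.0029720284237809 0.0
green 125 [ 0.5183 -0.116   0.03  ] ang -113.93232479986901 r 0.03633444277896537
 axis -108.64985
flange fit [ 0.5321 -0.0832] 0.0415 85
mark ang about fit -112.85826272464196
white 604 [309. 216.] size [34.6 19.9] long -123.131134 from axis -51.48379644295709 0.0086
nut [(25, 31.9), (24, 29.9), (25, 30.6), (25, 31.1), (7, 52.3), (19, 27.2), (25, 27.8)]
[[3.0, -0.55], [4.0, -0.06], [5.0, -0.59], [6.0, -0.66], [7.0, -0.17], [8.0, -0.7], [9.0, -0.42], [10.0, -0.53], [11.0, -0.25], [12.0, -0.59], [13.0, -0.28], [14.0, -0.36]] slope deg 0.26296456961431475 mean perp -0.42980403005818363
```

The stop is home, the nut is still pressing on the washer, and the line and mark agree within about 2°. The gripper is clear of everything, so I'm handing in.

```bash
python3 -c "
from station import bot
print(bot.hand_in())"
```

```text
the job is handed in; nothing more can be done
None
```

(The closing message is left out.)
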